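Drift the tester's brass plate into line and pin it

ROBOT

A 7-joint arm with a two-finger parallel gripper is mounted at the origin on the work surface. World frame = base frame: x ahead of the robot, y to its left, z up, the work surface at z = 0. Lengths are in m, angles in rad, forces in N, time in s.
With the tool pointing down it reaches from about 0.425 to 1.025 m from the base axis. Payload 9.4 kg.
Tool frame: the origin (TCP) lies on the centre line of the jaws, within the pads' length; the fingertips stand r.tip_extent ahead of it and the grasp point (between the pads) lies 2 mm behind it (r.tip_extent is the distance from the TCP to the fingertips, in m); z points along the fingers, y is the direction in which the jaws open and shut (so a half turn about z gives the same grasp; the last joint's range is limited). The gripper opens to 85 mm and grips with 20 to 120 N. Pads are 22 mm wide; open, the fingers measure 114 mm over their backs; the gripper's body (76 mm by 85 mm) begins 54 mm behind the grasp point. The pads swing forward as they close: fully open they stand 13 mm farther back than shut.
Start: joints at [1.072, 0.599, -0.003, 1.599, 0.002, 0.943, -0.08], TCP at [0.297, -0.661, 0.248] pointing down, gripper open.
Joint ranges: [-2.57, 2.57], [-0.35, 1.97], [-1.29, 1.29], [0.11, 2.56], [-1.05, 4.19], [0.11, 1.86], [-2.63, 2.63]. Speed limits (rad/s): [2.22, 2.22, 3.01, 3.01, 3.14, 3.14, 3.14].

INTERFACE

Orientations are given as a rotation vector (axis times angle).
In Python, from cell import r gives the robot as it stands. The module is installed in compiled form; this text tells all that it offers.
- The arm moves only by the tool arm_command, never from a script. Its argument "steps" is a list that holds one entry, the list of rows, each a list of 7 numbers: the turn, a rotation vector about the tool's x, y, z in degrees, then the shift along the tool's x, y, z in mm, then the finger opening in mm, from 0 to 85.4. In form: [[[rx, ry, rz, dx, dy, dz, hand], ...]]. A call has exactly 8 rows; each row shifts and turns the pose as measured when the row begins, along the tool's axes as they then stand; what a row does not reach is not made up. A row lasts 1/12 s, in which the tool goes at most 41.7 mm and 7.16 degrees, less where a joint would pass 70% of its speed; a pose out of reach is approached as far as the arm can. A call is refused whole if a number of a shift passes 41.7 or a number of a turn 7.16, either way. A call with a gripper value outside its range is refused whole. The fingers move at their own pace and stop on an object; "force" is the grip in N (left out, the last holds). Time passes only in rows, so rows that do not move let the fingers close, or fill a call up. It gives the time, the measured TCP pose, the force and the opening at its end, in the units of the state.
- r.state(): the state, without advancing time (a new reading comes with each control period).
- r.get_image(name): name is "scene" or "top" or "wrist"; returns the picture (400x640x3 uint8, red, green, blue); there is no depth.
- r.get_calibration(name): a dict with "fx", "fy", "cx", "cy" (pixels), "R" (3x3) and "t" (3): a world point X has camera coordinates R X + t. Camera axes: x right, y down, z forward; pixel columns grow to the right and rows downward; lengths in m; the calibration is good to about 2 mm. The wrist camera is an equidistant fisheye: a pixel r from the principal point sees the ray r / f radians off the axis. A picture is of the moment at which its call begins: read the wrist's pose just before it. get_calibration takes no time and is no camera call; for the wrist camera it gives the pose at the moment of the call.
- r.hand_in(): hands the job in, once; it reports no verdict.
The state is a dict: "t": time; "qpos": joint angles; "dq": joint speeds; "effort": joint torques, N m; "tcp_pos": TCP position; "tool_rot": TCP orientation; "ft_force": force on the tool from outside, world axes, zero at the start; "torque": the same for the moment, N m; "width": finger opening in m.
Only numpy, scipy, OpenCV 4.12 (cv2) and the standard library are available. Lean on these libraries where they do the work, as an engineer would, in place of code of your own. Each camera call takes 0.05 s, during which the arm holds its last target.

TASK

The brass plate in the well of the tester has slid off, so its hole no longer lines up with the hole in the block beneath. Drive the tapered drift fully home through both holes to lever them into line, take it out again and stand it fully down in the free socket block, and put the locating pin fully home through plate and block in its place, letting go of everything. Shift the plate with the drift only, do not press on the tester or its plate with the fingers, and leave the canister, the glass dish and the jar undisturbed.

Things in the scene. Friction and masses are not known exactly. Their poses are not given: they have to be found in the camera images.
- tester: Fixed cream housing with a square open well, 130 mm inside, walls 12 mm thick, rim 120 mm above the bench (a tilted gripper hits the rim before drift or pin is home; an upright one fits). Origin on the bench under the well's centre; x, y along its sides, z up. A console 70 mm high stands against the -x side, out to x = -132 mm. The well's floor is an aluminium block.
- block_hole (a point): Centre of the mouth of the fixed 20 mm hole in the aluminium block, 50 mm above the bench (hidden below the brass plate); the hole goes straight down 50 mm to the bench. Axes as the tester's.
- plate_hole (a point): Centre, at the plate's top face 58 mm above the bench, of the 20 mm hole in the brass plate (100 x 94 x 8 mm) that lies on the block. Axes as the tester's; the plate slides along y only.
- plate (a joint): How far the brass plate has slid from true along the tester's +y, in m: 0 when the two holes are in line; it starts 8.5 to 11.5 mm off, so the overlap of the holes is 8.5 to 11.5 mm wide. Held by friction of about 5 N, no spring; stops at -8 and +14 mm.
- drift: Tapered drift, 0.2 kg, starting level on its rest, axis 60 mm above the bench. Origin on the axis at the collar's front face, +x to the tip. Ahead: steel shank 18.5 mm thick for 14 mm, then taper to a blunt 5 mm tip at x = 54 mm. Behind: collar 30 mm wide, 4 mm thick, then wooden handle 22 mm thick to x = -56 mm. Home: collar on the plate; to get there it must be set down and retaken from above.
- drift_tip (a point): Centre of the drift's tip, 54 mm ahead of its origin.
- rest: Fixed drift rest: foot 70 x 60 x 10 mm and two V posts 10 x 18 mm, tops about 53 mm high, under the drift at its x = -14 and +24 mm, so the handle's last 35 mm is free. Origin on the bench below where the drift's origin starts; x along the drift towards its tip.
- pin: Plain steel locating pin, about 0.2 kg, standing at the start in the pin socket. Origin on its axis at the underside of the collar, z up. Below: shank 16 mm in diameter, 44 mm long, with a 2 mm chamfer at the foot. Above: collar 28 mm in diameter, 4 mm thick, then a round grip 20 mm in diameter up to z = 50 mm. Home in the tester: its collar lies on the brass plate.
- pin_socket: Fixed aluminium block 56 x 56 x 60 mm with a 20 mm vertical through hole in the middle of its top; the pin stands in it at the start, collar on its top. Origin under its centre on the bench.
- free_socket: The other, equal block (56 x 56 x 60 mm, 20 mm vertical through hole); empty at the start. The drift stands in it upright, tip down, collar on the block's top. Origin under its centre on the bench.
- canister: Bystander: steel canister with lid, 75 mm in diameter, 120 mm high. Origin under its centre.
- dish: Bystander: round glass dish, 90 mm in diameter, 18 mm high. Origin under its centre.
- sample_jar: Bystander: amber jar with black lid, 56 mm in diameter, 85 mm high. Origin under its centre.

How it is judged:
On the way, in this order (a step that is already met when the one before it is completed fails the run):
1. the drift is home through both holes: upright, collar within 5 mm of the plate (z of drift in the frame of plate_hole below 0.005 m and horizontal distance between drift and block_hole below 0.006 m and horizontal distance between drift_tip and block_hole below 0.01 m and z of drift_tip in the frame of block_hole below -0.035 m), for 0.2 s.
2. the pin is home through plate and block: upright, collar within 3 mm of the plate (z of pin in the frame of plate_hole below 0.003 m and horizontal distance between pin and block_hole below 0.006 m and angle between the z axis of pin and the z axis of tester, either way round below 0.1 rad), for 0.2 s.
At the end, for the whole second after the job is handed in: Pin home in the tester: collar within 3 mm of the plate, within 6 mm of the block hole's axis and 0.1 rad of upright; drift tip down in the free socket: collar within 4 mm of its top, 6 mm of its centre, 0.15 rad of upright; both at rest and released (all of step 2 and z of pin in the frame of plate_hole above -0.003 m and z of drift in the frame of free_socket below 0.064 m and horizontal distance between drift and free_socket below 0.006 m and angle between the x axis of drift and the z axis of free_socket, either way round below 0.15 rad and z of drift_tip in the frame of free_socket below 0.03 m and linear speed of each of pin, drift below 0.02 m/s); the robot touches nothing.
It fails at once if the gripper's fingers press on the tester or its plate with more than 3 N (contact force between the fingers and tester above 3 N).
It fails at once if a bystander is moved by more than 30 mm (distance of any of canister, dish, sample_jar from where it was at the start of the episode above 0.03 m).
It also fails if it takes over 72 s, if anything falls off the work surface, if the arm or the gripper's body presses on something with over 40 N, if the wrist force passes 120 N, or if a joint passes its speed limit or range.

## Working session

There is one attempt and no reset: what is moved stays moved. The work goes in short steps, Python scripts to look and compute and a tool call to move; the robot and the scene stay as the last step left them, time stands still between calls to the robot, and variables do not carry over. Pictures are saved under pics/ and viewed, and the job is handed in when it is done.

Besides the shell and the picture viewer there is one more tool, called after "Call:" as name(argument=value, ...) on one line, values as JSON. arm_command: Moves the arm, as the interface text tells. Its arguments: {"type":"object","properties":{"steps":{"type":"array","items":{"type":"array","items":{"type":"array","items":{"type":"number"}}}},"force":{"type":"number"}},"required":["steps"]}

```bash
mkdir -p pics; ls
python3 - <<'E'
from cell import r
import cv2, numpy as np
s=r.state()
print({k:(np.round(v,4).tolist() if not np.isscalar(v) else v) for k,v in s.items()}, r.tip_extent)
for n in ["scene","top","wrist"]:
    c=r.get_calibration(n); print(n,{k:np.round(v,4).tolist() for k,v in c.items()})
    cv2.imwrite(f"pics/{n}0.png",r.get_image(n)[:,:,::-1])
E
```

```text
pics
{'t': 0.0, 'qpos': [1.0723, 0.6001, -0.0025, 1.6001, 0.0018, 0.9429, -0.0798], 'dq': [0.0007, -0.0008, -0.0002, -0.0001, 0.0008, -0.0019, -0.0002], 'effort': [0.0005, -77.6441, 1.5648, -25.8006, 0.0124, 0.0089, -0.0], 'tcp_pos': [0.2966, -0.6611, 0.2475], 'tool_rot': [-3.0706, -0.6574, 0.0007], 'ft_force': [0.3628, -1.0738, -0.1244], 'torque': [-0.0251, 0.0173, 0.0244], 'width': 0.08487347579660458} 0.017
scene {'fx': 476.7138, 'fy': 476.7138, 'cx': 321.6946, 'cy': 199.7912, 'R': [[-0.3354, 0.9419, -0.0204], [0.6691, 0.2229, -0.709], [-0.6632, -0.2514, -0.7049]], 't': [0.1556, -0.4068, 1.4351]}
top {'fx': 418.8055, 'fy': 418.8055, 'cx': 320.6289, 'cy': 193.9193, 'R': [[0.0022, -1.0, 0.0068], [-0.9875, -0.0032, -0.1575], [0.1575, -0.0064, -0.9875]], 't': [0.0588, 0.66, 0.8851]}
wrist {'fx': 309.7069, 'fy': 309.7069, 'cx': 315.8796, 'cy': 198.0262, 'R': [[0.4099, -0.9121, -0.0007], [-0.8702, -0.3913, 0.2993], [-0.2733, -0.1221, -0.9542]], 't': [-0.7243, -0.0397, 0.3786]}
```

View pics/scene0.png

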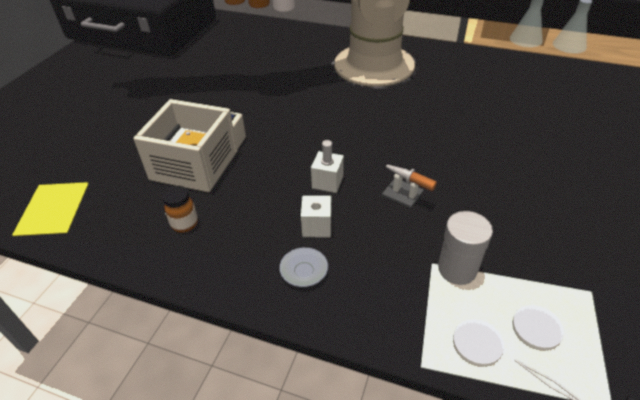

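View pics/top0.png

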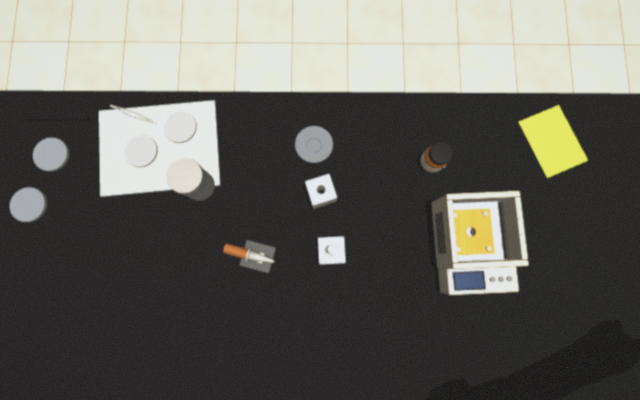

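View pics/wrist0.png

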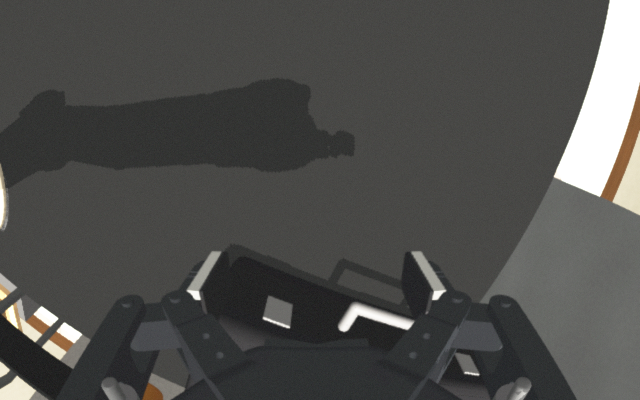

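The top view shows the rest and drift near (250,255), the pin socket at (331,250), the free socket at (321,190), the dish at (314,144), the canister at (190,178), the jar at (436,157) and the tester with its brass plate near (474,232), console on the near side. I'll zoom in for pixel positions.

```bash
cat > h.py <<'E'
from cell import r
import cv2, numpy as np
from scipy.spatial.transform import Rotation as Ro
def ray(name,u,v,c=None):
    c=c or r.get_calibration(name); R=np.array(c["R"]);t=np.array(c["t"])
    x=(u-c["cx"])/c["fx"];y=(v-c["cy"])/c["fy"]
    if name=="wrist":
        th=np.hypot(x,y); k=np.sin(th)/th if th>1e-9 else 1
        d=np.array([x*k,y*k,np.cos(th)])
    else: d=np.array([x,y,1.])
    return -R.T@t, R.T@d
def p2w(name,u,v,z,c=None):
    o,d=ray(name,u,v,c); return o+d*(z-o[2])/d[2]
def w2p(name,X,c=None):
    c=c or r.get_calibration(name); p=np.array(c["R"])@np.array(X)+np.array(c["t"])
    if name=="wrist":
        th=np.arctan2(np.hypot(p[0],p[1]),p[2]); k=th/max(1e-9,np.hypot(p[0],p[1]))
        return np.array([c["fx"]*p[0]*k+c["cx"],c["fy"]*p[1]*k+c["cy"]])
    return np.array([c["fx"]*p[0]/p[2]+c["cx"],c["fy"]*p[1]/p[2]+c["cy"]])
def crop(im,u0,v0,u1,v1,k,fn):
    o=cv2.resize(im[v0:v1,u0:u1],None,fx=k,fy=k,interpolation=cv2.INTER_CUBIC)
    for u in range((u0+9)//10*10,u1,10): 
        cv2.line(o,((u-u0)*k,0),((u-u0)*k,6 if u%50 else 14),(255,0,255),1)
        if u%20==0: cv2.putText(o,str(u),((u-u0)*k,22),0,.35,(0,255,0),1)
    for v in range((v0+9)//10*10,v1,10):
        cv2.line(o,(0,(v-v0)*k),(6,(v-v0)*k),(255,0,255),1)
        if v%20==0: cv2.putText(o,str(v),(8,(v-v0)*k+4),0,.35,(0,255,0),1)
    cv2.imwrite(fn,o)
def st():
    s=r.state(); R=Ro.from_rotvec(s["tool_rot"]).as_matrix()
    print("t",round(s["t"],2),"tcp",np.round(s["tcp_pos"],4),"x",np.round(R[:,0],3),"z",np.round(R[:,2],3),"F",np.round(s["ft_force"],1),"M",np.round(s["torque"],2),"w",round(s["width"]*1000,1)); return s,R
E
python3 - <<'E'
from h import *
im=cv2.imread("pics/top0.png")
crop(im,210,120,350,280,5,"pics/a.png") if False else crop(im,215,165,355,280,5,"pics/a.png")
crop(im,420,180,540,300,5,"pics/b.png")
im=cv2.imread("pics/scene0.png")
crop(im,290,130,450,250,5,"pics/c.png")
E
```

```text
(no output)
```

View pics/a.png

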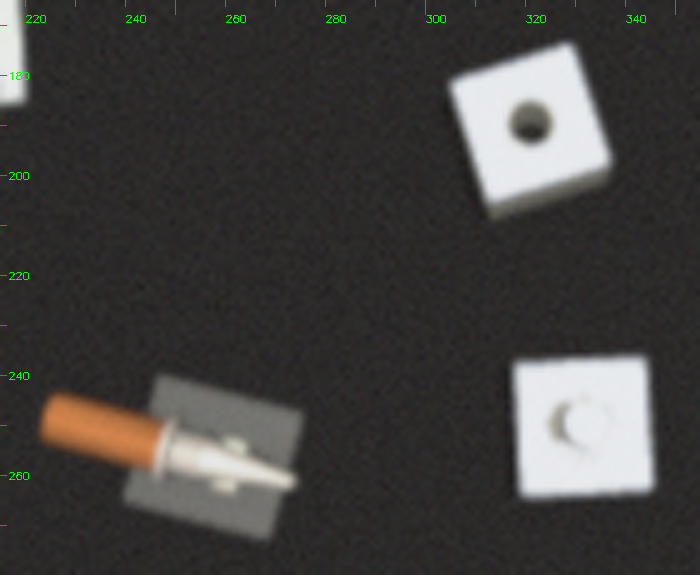

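View pics/b.png

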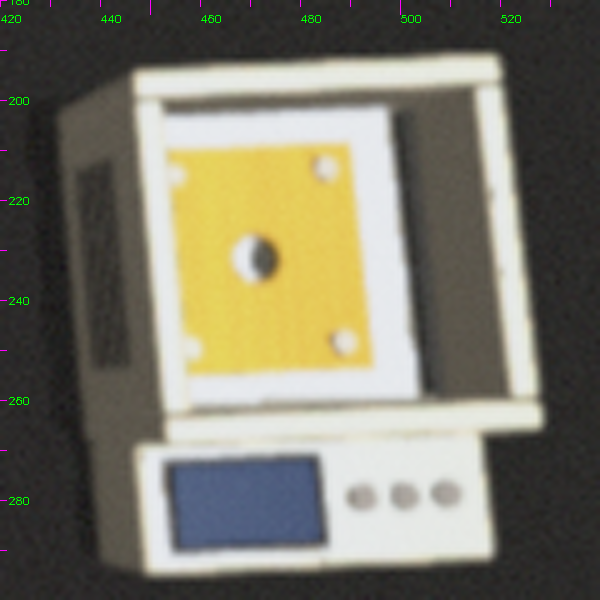

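View pics/c.png

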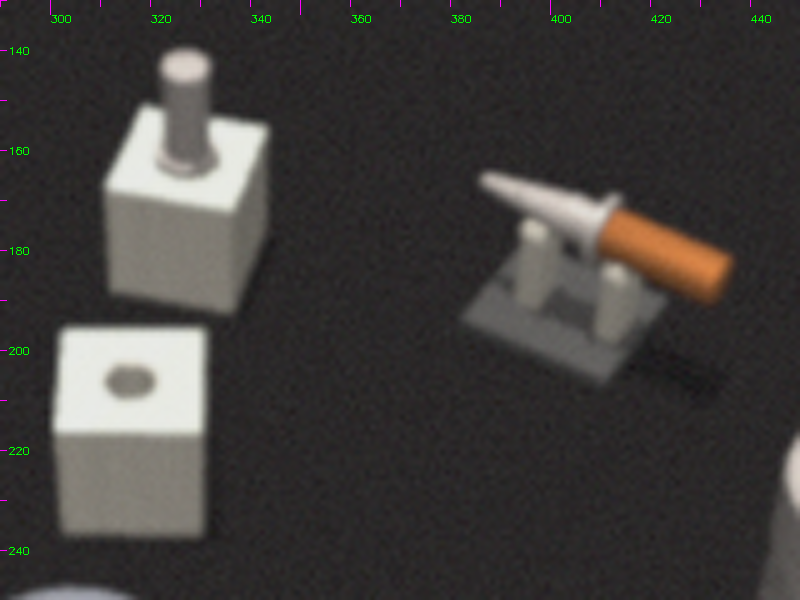

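Run:
```python
from h import *
def P(l,z,n="top"): return np.array([p2w(n,u,v,z) for u,v in l])
d=P([(273.5,261),(223.7,248),(247.5,254)],.06); print("drift tip,end,collar",d.round(4), "len",np.linalg.norm(d[0]-d[1]),"yaw",np.degrees(np.arctan2(*(d[0]-d[1])[[1,0]])))
for n,l in (("free",[(305.2,181.5),(329,173.3),(337,196.5),(312.5,206)]),("pins",[(317.8,237.2),(344,236),(345.5,262.5),(319,264.5)])):
    q=P(l,.06); print(n,q.mean(0).round(4),"sides",[round(np.linalg.norm(q[i]-q[i-1]),4) for i in range(4)])
    e=q[0]-q[3]; print(" yaw",np.degrees(np.arctan2(e[1],e[0])))
print("freehole",p2w("top",321,189.5,.06).round(4),"scene",p2w("scene",315.3,206.2,.06).round(4))
q=P([(447,195),(519.5,191),(527.7,265.3),(453.5,268)],.12)
print("tester",q.mean(0).round(4),[round(np.linalg.norm(q[i]-q[i-1]),4) for i in range(4)])
for a,b in ((0,3),(1,2)): e=q[a]-q[b]; print(" yaw",np.degrees(np.arctan2(e[1],e[0])))
for a,b in ((0,1),(3,2)): e=q[a]-q[b]; print(" yaw-90",np.degrees(np.arctan2(e[1],e[0]))-90)
q2=P([(453,200),(515,197),(521.5,260),(460,262.5)],.12);print("inner",q2.mean(0).round(4),[round(np.linalg.norm(q2[i]-q2[i-1]),4) for i in range(4)])
print("plate hole",p2w("top",471,231.7,.058).round(4))
print("pin top",p2w("top",332,249,.11).round(4),p2w("scene",324.9+.8,143,.11).round(4))
for n,u,v,z in (("dish",314,144,.018),("can",188,175,.12),("jar",440,153.5,.085)): print(n,p2w("top",u,v,z).round(3))
print("scene drift",P([(384.5,165.5),(431,184),(408.5,174)],.06,"scene").round(4))
```

```text
drift tip,end,collar [[0.5114 0.1623 0.06  ]
 [0.539  0.2708 0.06  ]
 [0.5262 0.2188 0.06  ]] len 0.11202032140726778 yaw -104.27629738641741
free [0.669 0.06  0.06 ] sides [np.float64(0.0574), np.float64(0.0563), np.float64(0.0553), np.float64(0.0583)]
 yaw 16.75572129988508
pins [0.5353 0.0366 0.06  ] sides [np.float64(0.0588), np.float64(0.0573), np.float64(0.0572), np.float64(0.0575)]
 yaw 2.712207056054061
freehole [0.6685 0.0599 0.06  ] scene [0.6699 0.0614 0.06  ]
tester [ 0.5765 -0.2802  0.12  ] [np.float64(0.1494), np.float64(0.152), np.float64(0.1526), np.float64(0.151)]
 yaw 2.4458686059382626
 yaw 2.0831997094996977
 yaw-90 3.3674874192223427
 yaw-90 2.16270353348321
inner [ 0.5762 -0.2811  0.12  ] [np.float64(0.1281), np.float64(0.1296), np.float64(0.1294), np.float64(0.1254)]
plate hole [ 0.5759 -0.2699  0.058 ]
pin top [0.536  0.0374 0.11  ] [0.5355 0.0367 0.11  ]
dish [0.785 0.076 0.018]
can [0.688 0.338 0.12 ]
jar [ 0.745 -0.201  0.085]
scene drift [[0.5093 0.1594 0.06  ]
 [0.5357 0.2633 0.06  ]
 [0.52   0.2135 0.06  ]]
```

```bash
cat >> h.py <<'E'
def tgt(xyaw,tilt=0):
    """tool z down, tool x at world yaw xyaw(deg); then turned by tilt deg about tool y"""
    a=np.radians(xyaw); x=np.array([np.cos(a),np.sin(a),0]); z=np.array([0,0,-1.]); y=np.cross(z,x)
    return np.stack([x,y,z],1)@Ro.from_euler('y',tilt,degrees=True).as_matrix()
def plan(pos,R1,n,hand,s=None,via=None):
    s=s or r.state(); p0=np.array(s["tcp_pos"]);R0=Ro.from_rotvec(s["tool_rot"]).as_matrix()
    w=Ro.from_matrix(R0.T@R1).as_rotvec(); d=(np.array(pos)-p0)/n
    print("dist",round(np.linalg.norm(d)*n*1000,1),"mm/row",round(np.linalg.norm(d)*1000,1),"deg/row",round(np.degrees(np.linalg.norm(w))/n,2))
    rows=[]
    for i in range(n):
        Ri=R0@Ro.from_rotvec(w*i/n).as_matrix()
        rows.append(np.round(np.degrees(w)/n,1).tolist()+np.round(Ri.T@d*1000,1).tolist()+[hand])
    for i in range(0,n,8): print([rows[i:i+8]])
E
python3 - <<'E'
from h import *
plan([.576,-.27,.22],tgt(92.3),16,85)
E
```

```text
dist 481.5 mm/row 30.1 deg/row 4.26
[[[-0.0, -0.0, -4.3, 25.9, -15.2, 1.7, 85], [-0.0, -0.0, -4.3, 27.0, -13.2, 1.7, 85], [-0.0, -0.0, -4.3, 27.9, -11.1, 1.7, 85], [-0.0, -0.0, -4.3, 28.6, -9.0, 1.7, 85], [-0.0, -0.0, -4.3, 29.2, -6.9, 1.7, 85], [-0.0, -0.0, -4.3, 29.7, -4.7, 1.7, 85], [-0.0, -0.0, -4.3, 29.9, -2.5, 1.7, 85], [-0.0, -0.0, -4.3, 30.0, -0.3, 1.7, 85]]]
[[[-0.0, -0.0, -4.3, 30.0, 2.0, 1.7, 85], [-0.0, -0.0, -4.3, 29.7, 4.2, 1.7, 85], [-0.0, -0.0, -4.3, 29.4, 6.4, 1.7, 85], [-0.0, -0.0, -4.3, 28.8, 8.6, 1.7, 85], [-0.0, -0.0, -4.3, 28.1, 10.7, 1.7, 85], [-0.0, -0.0, -4.3, 27.2, 12.7, 1.7, 85], [-0.0, -0.0, -4.3, 26.2, 14.7, 1.7, 85], [-0.0, -0.0, -4.3, 25.0, 16.6, 1.7, 85]]]
```

Call:
arm_command(steps=[[[0,0,-4.3,25.9,-15.2,1.7,85],[0,0,-4.3,27,-13.2,1.7,85],[0,0,-4.3,27.9,-11.1,1.7,85],[0,0,-4.3,28.6,-9,1.7,85],[0,0,-4.3,29.2,-6.9,1.7,85],[0,0,-4.3,29.7,-4.7,1.7,85],[0,0,-4.3,29.9,-2.5,1.7,85],[0,0,-4.3,30,-0.3,1.7,85]]])

```text
t: 0.82
tcp_pos: [0.4318, -0.4636, 0.2302]
tool_rot: [-2.729, -1.551, 0.01]
ft_force: [-0.3, 0.0, -0.3]
width: 0.0848
```

Run:
```python
from h import *
s,R=st();print(np.round(s["qpos"],3)); 
plan([.576,-.27,.21],tgt(92.3),8,85)
```

```text
t 0.82 tcp [ 0.4318 -0.4636  0.2302] x [ 0.512  0.859 -0.004] z [-0.006 -0.001 -1.   ] F [-0.3  0.  -0.3] M [-0.02 -0.03 -0.02] w 84.8
[ 0.849  0.515 -0.178  1.826  0.127  0.816  0.069]
dist 242.2 mm/row 30.3 deg/row 4.13
[[[-0.0, 0.0, -4.1, 30.0, 3.1, 2.4, 85], [-0.0, 0.0, -4.1, 29.7, 5.3, 2.4, 85], [-0.0, 0.0, -4.1, 29.3, 7.4, 2.4, 85], [-0.0, 0.0, -4.1, 28.7, 9.5, 2.4, 85], [-0.0, 0.0, -4.1, 27.9, 11.5, 2.4, 85], [-0.0, 0.0, -4.1, 27.0, 13.5, 2.5, 85], [-0.0, 0.0, -4.1, 25.9, 15.4, 2.5, 85], [-0.0, 0.0, -4.1, 24.8, 17.2, 2.5, 85]]]
```

Call:
arm_command(steps=[[[0,0,-4.1,30,3.1,2.4,85],[0,0,-4.1,29.7,5.3,2.4,85],[0,0,-4.1,29.3,7.4,2.4,85],[0,0,-4.1,28.7,9.5,2.4,85],[0,0,-4.1,27.9,11.5,2.4,85],[0,0,-4.1,27,13.5,2.5,85],[0,0,-4.1,25.9,15.4,2.5,85],[0,0,-4.1,24.8,17.2,2.5,85]]])

```text
t: 1.48
tcp_pos: [0.5783, -0.258, 0.2079]
tool_rot: [-2.146, -2.287, 0.01]
ft_force: [-0.4, -1.1, -0.8]
width: 0.0856
```

Run:
```python
from h import *
import json
s,R=st();print(np.round(s["qpos"],3)); 
c=r.get_calibration("wrist"); im=r.get_image("wrist")[:,:,::-1].copy()
json.dump({k:np.array(v).tolist() for k,v in c.items()},open("w1.json","w"))
cv2.imwrite("pics/w1.png",im)
st()
```

```text
t 1.48 tcp [ 0.5783 -0.258   0.2079] x [-0.064  0.998 -0.   ] z [-0.008 -0.001 -1.   ] F [-0.4 -1.1 -0.8] M [-0.02 -0.06 -0.  ] w 85.6
[ 0.555  0.556 -0.34   1.837  0.252  0.799  0.148]
t 1.53 tcp [ 0.5824 -0.2507  0.2077] x [-0.076  0.997  0.004] z [-0.005  0.004 -1.   ] F [3.6 5.4 0.5] M [ 0.37 -0.24  0.03] w 84.7
```

View pics/w1.png

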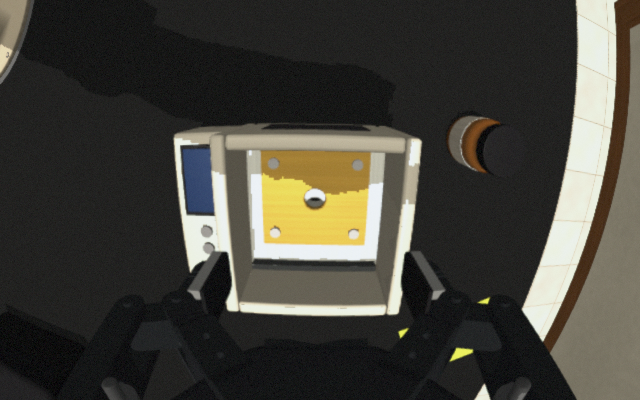

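The wrist view shows the tester from above with the plate hole at about (315,198): a white crescent of block at its upper (+y) side and the dark overlap below. I'll zoom in on it.

Run:
```python
from h import *
im=cv2.imread("pics/w1.png")
crop(im,280,165,350,230,10,"pics/w1a.png")
```

```text
(no output)
```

View pics/w1a.png

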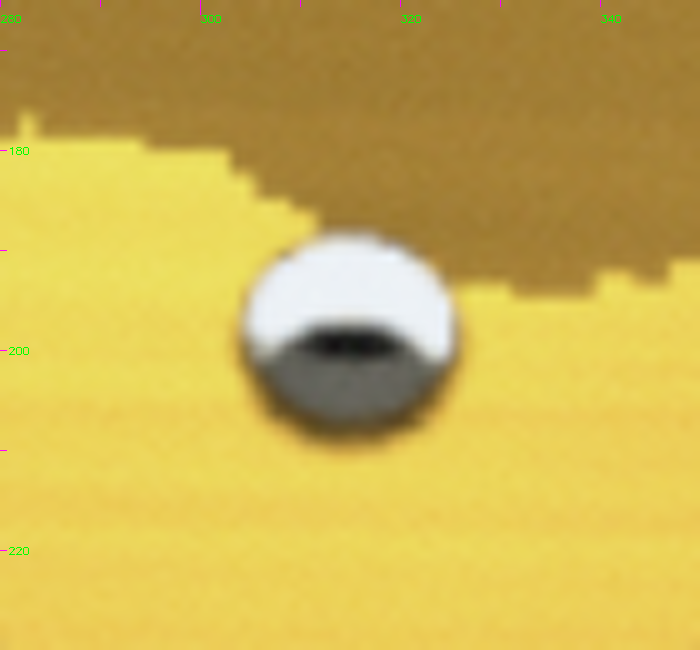

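Run:
```python
from h import *
import json
from scipy.optimize import least_squares
c=json.load(open("w1.json"))
P=lambda l,z:np.array([p2w("wrist",u,v,z,c) for u,v in l])
q=P([(304,197.5),(325.6,197.5),(314.8,188),(307,190.8),(322.5,190.5),(314.8,209.6)],.058)
f=least_squares(lambda p:np.hypot(q[:,0]-p[0],q[:,1]-p[1])-p[2],[.575,-.27,.01]);print("plate",f.x.round(4),f.fun.round(4))
b=P([(314.6,197.3),(309.3,199),(320.3,199),(306.7,200.8),(322.8,200.8)],.05)
g=least_squares(lambda p:np.hypot(b[:,0]-p[0],b[:,1]-p[1])-.01,[.575,-.28]);print("block",g.x.round(4),g.fun.round(4))
# well inside rim corners & outer from wrist
im=cv2.imread("pics/w1.png"); crop(im,165,115,435,325,2,"pics/w1b.png"); 
o=cv2.imread("pics/w1b.png");cv2.imwrite("pics/w1b.png",cv2.resize(im[115:325,165:435],None,fx=2.9,fy=2.8,interpolation=cv2.INTER_CUBIC))
print(w2p("wrist",[.5765,-.2802,.12],c))
```

```text
plate [ 0.5762 -0.2688  0.0105] [-0.0003 -0.0004 -0.      0.0001  0.0003  0.0002]
block [ 0.5768 -0.2799] [ 0.0001 -0.0001 -0.0001  0.0001  0.0001]
[313.30799524 237.89978588]
```

View pics/w1b.png

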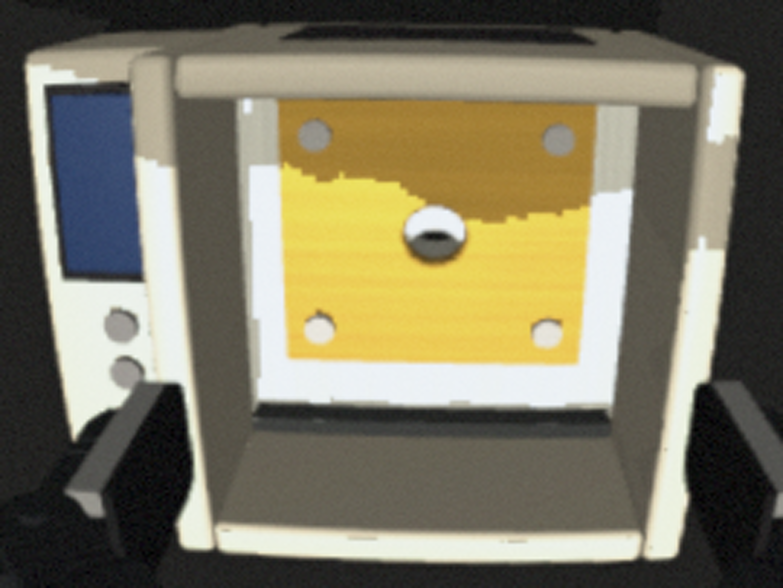

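Wrist fit: plate hole (0.576,-0.269), block hole (0.577,-0.280). The latter agrees with the tester centre from the top camera, and the offset is about 11 mm, as stated. Next I go over the drift.

Run:
```python
from h import *
plan([.535,.225,.22],tgt(75.7),14,50)
```

```text
dist 478.2 mm/row 34.2 deg/row 1.33
[[[-0.0, -0.0, 1.3, 34.1, -0.8, -0.7, 50], [-0.0, -0.0, 1.3, 34.1, -1.6, -0.8, 50], [-0.0, -0.0, 1.3, 34.1, -2.4, -0.8, 50], [-0.0, -0.0, 1.3, 34.0, -3.2, -0.8, 50], [-0.0, -0.0, 1.3, 33.9, -4.0, -0.8, 50], [-0.0, -0.0, 1.3, 33.8, -4.7, -0.8, 50], [-0.0, -0.0, 1.3, 33.7, -5.5, -0.8, 50], [-0.0, -0.0, 1.3, 33.6, -6.3, -0.8, 50]]]
[[[-0.0, -0.0, 1.3, 33.4, -7.1, -0.8, 50], [-0.0, -0.0, 1.3, 33.2, -7.9, -0.8, 50], [-0.0, -0.0, 1.3, 33.0, -8.6, -0.8, 50], [-0.0, -0.0, 1.3, 32.8, -9.4, -0.8, 50], [-0.0, -0.0, 1.3, 32.6, -10.2, -0.9, 50], [-0.0, -0.0, 1.3, 32.4, -10.9, -0.9, 50]]]
```

Call:
arm_command(steps=[[[0,0,1.3,34.1,-0.8,-0.7,85],[0,0,1.3,34.1,-1.6,-0.8,70],[0,0,1.3,34.1,-2.4,-0.8,60],[0,0,1.3,34.0,-3.2,-0.8,50],[0,0,1.3,33.9,-4,-0.8,50],[0,0,1.3,33.8,-4.7,-0.8,50],[0,0,1.3,33.7,-5.5,-0.8,50],[0,0,1.3,33.6,-6.3,-0.8,50]]])

```text
t: 2.2
tcp_pos: [0.5554, 0.0246, 0.2121]
tool_rot: [-2.348, -2.077, 0.006]
ft_force: [0.5, 0.1, -0.2]
width: 0.0501
```

Call:
arm_command(steps=[[[0,0,1.3,33.4,-7.1,-0.8,50],[0,0,1.3,33.2,-7.9,-0.8,50],[0,0,1.3,33,-8.6,-0.8,50],[0,0,1.3,32.8,-9.4,-0.8,50],[0,0,1.3,25,-10.2,-0.9,50],[0,0,1.3,10,-4,-0.9,50],[0,0,0,0,0,0,50],[0,0,0,0,0,0,50]]])

```text
t: 2.87
tcp_pos: [0.5333, 0.2148, 0.2176]
tool_rot: [-2.481, -1.911, 0.005]
ft_force: [-0.2, -0.8, -0.9]
width: 0.0502
```

```bash
cat >> h.py <<'E'
import json
def snap(n):
    s,R=st();print("q",np.round(s["qpos"],2).tolist()); c=r.get_calibration("wrist"); im=r.get_image("wrist")[:,:,::-1].copy()
    json.dump({k:np.array(v).tolist() for k,v in c.items()},open(n+".json","w")); cv2.imwrite(f"pics/{n}.png",im); return im,c
E
python3 - <<'E'
from h import *
snap("w2"); st()
E
```

```text
t 2.87 tcp [0.5333 0.2148 0.2176] x [0.255 0.967 0.004] z [-0.008  0.006 -1.   ] F [-0.2 -0.8 -0.9] M [-0.03 -0.01 -0.06] w 50.2
q [-0.29, 0.47, -0.27, 1.96, 0.17, 0.73, -0.91]
t 2.92 tcp [0.5334 0.2145 0.2177] x [0.256 0.967 0.004] z [-0.008  0.006 -1.   ] F [-0.1  0.1  0.1] M [-0.03 -0.02 -0.02] w 50.1
```

View pics/w2.png

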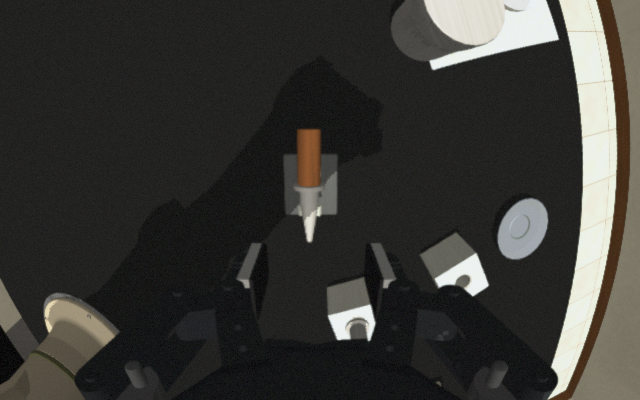

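The drift lies nearly along the image's vertical: tip (310,241), collar (308.5,188), handle end (308.5,129).

Run:
```python
from h import *
c=json.load(open("w2.json"))
im=cv2.imread("pics/w2.png"); crop(im,275,120,345,250,6,"pics/w2a.png")
t=p2w("wrist",309.8,241,.06,c);e=p2w("wrist",308.7,130,.06,c);co=p2w("wrist",308.6,188.5,.06,c)
print(t.round(4),e.round(4),co.round(4),np.linalg.norm(t-e),np.linalg.norm(t-co),np.degrees(np.arctan2(*(e-t)[[1,0]])))
```

```text
[0.5109 0.1615 0.06  ] [0.5386 0.2681 0.06  ] [0.5241 0.2147 0.06  ] 0.11012461780364113 0.05477454453422264 75.45493946883907
```

View pics/w2a.png

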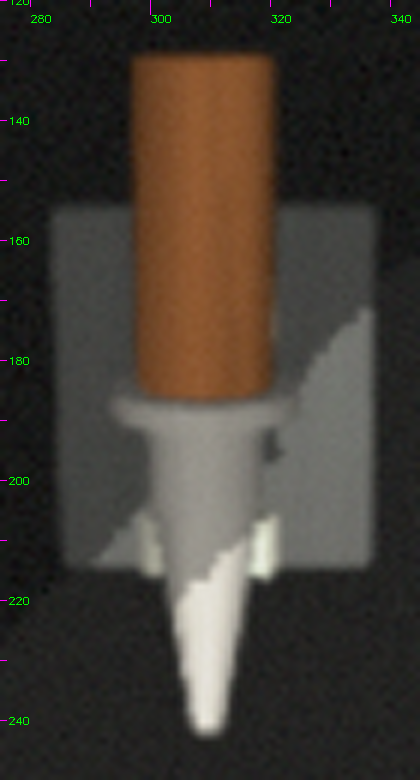

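Run:
```python
from h import *
plan([.5483,.306,.1152],tgt(75.5,-45),8,50)
```

```text
dist 138.2 mm/row 17.3 deg/row 5.65
[[[-0.1, -5.7, -0.0, 11.5, -1.0, 12.9, 50], [-0.1, -5.7, -0.0, 12.7, -1.0, 11.7, 50], [-0.1, -5.7, -0.0, 13.8, -1.0, 10.4, 50], [-0.1, -5.7, -0.0, 14.7, -1.0, 9.0, 50], [-0.1, -5.7, -0.0, 15.5, -1.1, 7.5, 50], [-0.1, -5.7, -0.0, 16.2, -1.1, 5.9, 50], [-0.1, -5.7, -0.0, 16.7, -1.1, 4.3, 50], [-0.1, -5.7, -0.0, 17.0, -1.1, 2.6, 50]]]
```

Call:
arm_command(steps=[[[-0.1,-5.7,0,11.5,-1,12.9,50],[-0.1,-5.7,0,12.7,-1,11.7,50],[-0.1,-5.7,0,13.8,-1,10.4,50],[-0.1,-5.7,0,14.7,-1,9,50],[-0.1,-5.7,0,15.5,-1.1,7.5,50],[-0.1,-5.7,0,16.2,-1.1,5.9,50],[-0.1,-5.7,0,16.7,-1.1,4.3,50],[-0.1,-5.7,0,13,-1.1,2,50]]])

```text
t: 3.58
tcp_pos: [0.5612, 0.2775, 0.1206]
tool_rot: [2.004, 1.486, -0.862]
ft_force: [0.4, 0.4, 0.3]
width: 0.0501
```

Run:
```python
from h import *
s,R=st();print(np.round(s["qpos"],2))
plan([.5341,.2512,.0586],tgt(75.5,-45),7,50)
```

```text
t 3.58 tcp [0.5612 0.2775 0.1206] x [ 0.205  0.645 -0.736] z [-0.195 -0.71  -0.676] F [0.4 0.4 0.3] M [ 0.77 -0.19 -0.02] w 50.1
[-0.74  0.92 -0.01  1.54  0.41  1.44 -1.26]
dist 72.6 mm/row 10.4 deg/row 0.47
[[[-0.1, 0.3, -0.3, 3.3, -2.8, 9.4, 50], [-0.1, 0.3, -0.3, 3.3, -2.8, 9.4, 50], [-0.1, 0.3, -0.3, 3.2, -2.8, 9.4, 50], [-0.1, 0.3, -0.3, 3.2, -2.8, 9.5, 50], [-0.1, 0.3, -0.3, 3.1, -2.8, 9.5, 50], [-0.1, 0.3, -0.3, 3.1, -2.8, 9.5, 50], [-0.1, 0.3, -0.3, 3.1, -2.8, 9.5, 50]]]
```

Call:
arm_command(steps=[[[-0.1,0.4,-0.4,5.6,-4.9,3,50],[-0.1,0.4,-0.4,5.6,-4.9,3,50],[-0.1,0.4,-0.4,5.6,-4.9,3,50],[-0.1,0.4,-0.4,5.6,-4.9,3,50],[-0.1,0.4,-0.4,0,0,8,50],[0,0,0,0,0,10,50],[0,0,0,0,0,10,50],[0,0,0,0,0,0,50]]])

```text
t: 4.25
tcp_pos: [0.5383, 0.2623, 0.0696]
tool_rot: [2.006, 1.547, -0.847]
ft_force: [-0.8, 0.1, 0.4]
width: 0.0497
```

Run:
```python
from h import *
s,R=st();print(np.round(s["qpos"],2))
plan([.5341,.2512,.0586],tgt(75.5,-45),4,50)
```

```text
t 4.25 tcp [0.5383 0.2623 0.0696] x [ 0.176  0.679 -0.713] z [-0.187 -0.688 -0.701] F [-0.8  0.1  0.4] M [ 0.67 -0.15 -0.  ] w 49.7
[-0.73  0.95 -0.03  1.63  0.42  1.3  -1.28]
dist 16.2 mm/row 4.1 deg/row 0.18
[[[-0.1, 0.1, -0.0, -0.1, -0.3, 4.0, 50], [-0.1, 0.1, -0.0, -0.1, -0.3, 4.0, 50], [-0.1, 0.1, -0.0, -0.1, -0.3, 4.0, 50], [-0.1, 0.1, -0.0, -0.1, -0.3, 4.0, 50]]]
```

Call:
arm_command(steps=[[[-0.1,0.1,0,0,-0.3,4.5,50],[-0.1,0.1,0,0,-0.3,4.5,50],[-0.1,0.1,0,0,-0.3,4.5,50],[0,0,0,0,0,3,50],[0,0,0,0,0,0,10],[0,0,0,0,0,0,10],[0,0,0,0,0,0,10],[0,0,0,0,0,0,10]]], force=60)

```text
t: 4.92
tcp_pos: [0.5345, 0.2493, 0.059]
tool_rot: [2.01, 1.548, -0.834]
ft_force: [-1.0, -0.7, 0.3]
width: 0.0196
```

Run:
```python
from h import *
snap("w3")
```

```text
t 4.92 tcp [0.5345 0.2493 0.059 ] x [ 0.18   0.684 -0.707] z [-0.181 -0.684 -0.707] F [-1.  -0.7  0.3] M [ 0.77 -0.17 -0.05] w 19.6
q [-0.72, 0.95, -0.02, 1.67, 0.43, 1.26, -1.29]
```

View pics/w3.png

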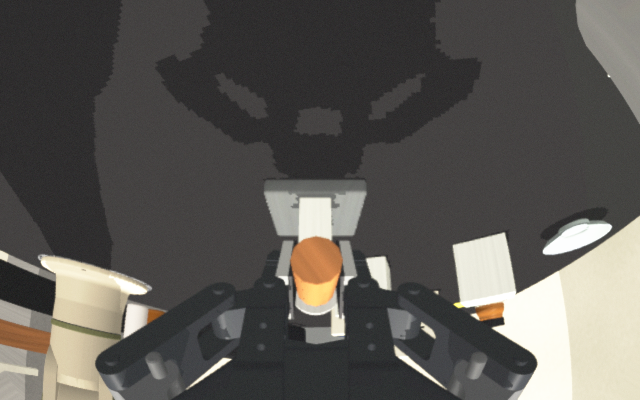

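Run:
```python
from h import *
s=dict(r.state()); R=Ro.from_rotvec(s["tool_rot"]).as_matrix()
s["tcp_pos"]=np.array(s["tcp_pos"])+[0,0,.04]
plan([.585,.19,.185],tgt(75.3,-10),6,10,s)
```

```text
dist 116.1 mm/row 19.3 deg/row 5.84
[[[-0.0, 5.8, -0.0, -15.4, 10.6, -4.9, 10], [-0.0, 5.8, -0.0, -14.8, 10.6, -6.4, 10], [-0.0, 5.8, -0.0, -14.1, 10.6, -7.9, 10], [-0.0, 5.8, -0.0, -13.2, 10.6, -9.3, 10], [-0.0, 5.8, -0.0, -12.2, 10.6, -10.6, 10], [-0.0, 5.8, -0.0, -11.1, 10.6, -11.8, 10]]]
```

Call:
arm_command(steps=[[[0,0,0,-14.1,0,-14.1,10],[0,0,0,-14.1,0,-14.1,10],[0,5.8,0,-15.4,10.6,-4.9,10],[0,5.8,0,-14.8,10.6,-6.4,10],[0,5.8,0,-14.1,10.6,-7.9,10],[0,5.8,0,-13.2,10.6,-9.3,10],[0,5.8,0,-12.2,10.6,-10.6,10],[0,5.8,0,-11.1,10.6,-11.8,10]]])

```text
t: 5.63
tcp_pos: [0.5847, 0.2004, 0.1863]
tool_rot: [2.391, 1.88, -0.184]
ft_force: [0.7, -0.4, -3.1]
width: 0.0196
```

Run:
```python
from h import *
snap("w4")
R=tgt(75.3,45); 
plan(np.array([.669,.0602,.20])+.002*R[:,2],R,12,10)
```

```text
t 5.63 tcp [0.5847 0.2004 0.1863] x [ 0.233  0.96  -0.153] z [-0.037 -0.148 -0.988] F [ 0.7 -0.4 -3.1] M [ 0.31 -0.06 -0.01] w 19.6
q [-0.35, 0.58, -0.2, 1.84, 0.29, 0.86, -0.97]
dist 154.2 mm/row 12.8 deg/row 4.46
[[[0.0, 4.5, 0.0, -8.9, 9.2, 0.7, 10], [0.0, 4.5, 0.0, -8.9, 9.2, -0.0, 10], [0.0, 4.5, 0.0, -8.9, 9.2, -0.7, 10], [0.0, 4.5, 0.0, -8.8, 9.2, -1.4, 10], [0.0, 4.5, 0.0, -8.7, 9.3, -2.1, 10], [0.0, 4.5, 0.0, -8.5, 9.3, -2.8, 10], [0.0, 4.5, 0.0, -8.2, 9.3, -3.4, 10], [0.0, 4.5, 0.0, -7.9, 9.3, -4.0, 10]]]
[[[0.0, 4.5, 0.0, -7.6, 9.3, -4.6, 10], [0.0, 4.5, 0.0, -7.2, 9.3, -5.2, 10], [0.0, 4.5, 0.0, -6.8, 9.3, -5.8, 10], [0.0, 4.5, 0.0, -6.3, 9.3, -6.3, 10]]]
```

View pics/w4.png

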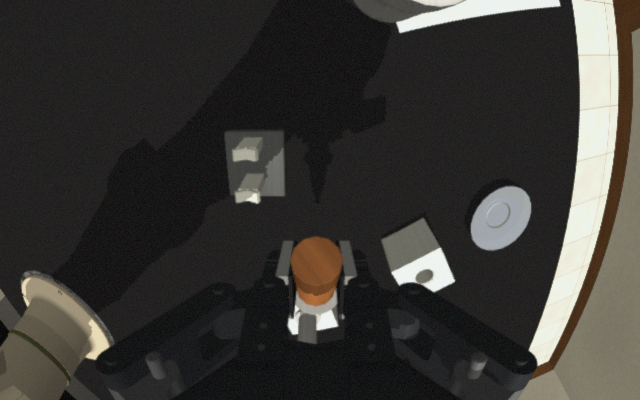

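The drift is held; the rest is empty and the free socket's hole shows near (424,276).

Call:
arm_command(steps=[[[0,4.5,0,-8.9,9.2,0,10],[0,4.5,0,-8.9,9.2,-0.6,10],[0,4.5,0,-8.9,9.2,-1.2,10],[0,4.5,0,-8.8,9.2,-2,10],[0,4.5,0,-8.7,9.3,-2.5,10],[0,4.5,0,-8.5,9.3,-3,10],[0,4.5,0,-8.2,9.3,-3.6,10],[0,4.5,0,-7.9,9.3,-4.2,10]]])

```text
t: 6.35
tcp_pos: [0.6451, 0.1053, 0.2104]
tool_rot: [-2.19, -1.73, -0.582]
ft_force: [0.7, 0.7, -5.0]
width: 0.0193
```

Run:
```python
from h import *
st(); c=json.load(open("w4.json"));crop(cv2.imread("pics/w4.png"),370,205,470,310,7,"pics/w4a.png")
R=tgt(75.3,45); 
plan(np.array([.669,.0602,.20])+.002*R[:,2],R,7,10)
```

```text
t 6.35 tcp [0.6451 0.1053 0.2104] x [0.197 0.854 0.481] z [ 0.133  0.462 -0.877] F [ 0.7  0.7 -5. ] M [-0.73  0.26  0.05] w 19.3
dist 51.4 mm/row 7.3 deg/row 2.33
[[[0.1, 2.3, 0.2, -5.5, 4.8, -0.9, 10], [0.1, 2.3, 0.2, -5.4, 4.8, -1.2, 10], [0.1, 2.3, 0.2, -5.3, 4.8, -1.4, 10], [0.1, 2.3, 0.2, -5.2, 4.9, -1.6, 10], [0.1, 2.3, 0.2, -5.2, 4.9, -1.8, 10], [0.1, 2.3, 0.2, -5.1, 4.9, -2.0, 10], [0.1, 2.3, 0.2, -5.0, 4.9, -2.3, 10]]]
```

View pics/w4a.png

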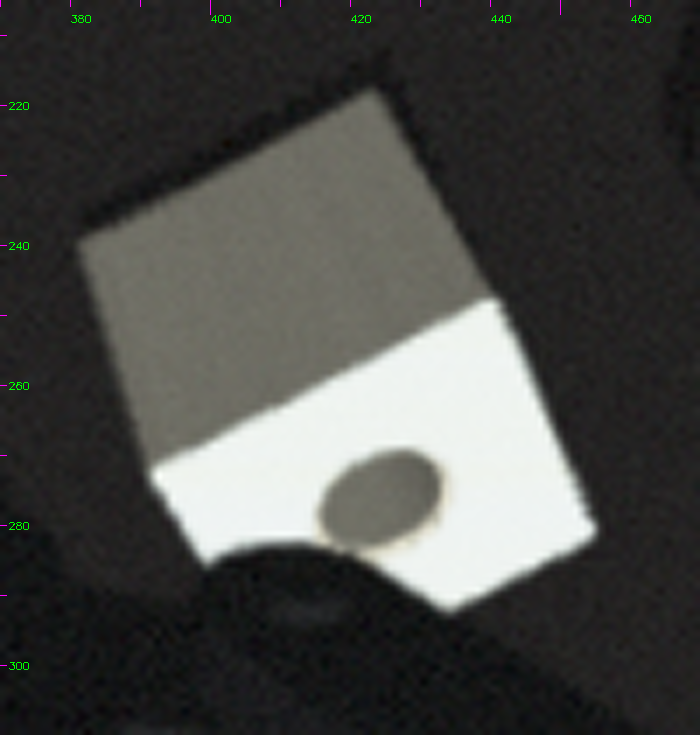

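Call:
arm_command(steps=[[[0.1,2.3,0.2,-5.5,4.8,-0.9,10],[0.1,2.3,0.2,-5.4,4.8,-1.2,10],[0.1,2.3,0.2,-5.3,4.8,-1.4,10],[0.1,2.3,0.2,-5.2,4.9,-1.6,10],[0.1,2.3,0.2,-5.2,4.9,-1.8,10],[0.1,2.3,0.2,-5.1,4.9,-2,10],[0.1,2.3,0.2,-4,4.3,-2,10],[0,0,0,0,0,0,10]]])

```text
t: 7.02
tcp_pos: [0.6698, 0.0465, 0.1946]
tool_rot: [-2.01, -1.539, -0.828]
ft_force: [0.9, -0.1, -3.1]
width: 0.0192
```

Run:
```python
from h import *
c4=json.load(open("w4.json")); print("free hole w4",p2w("wrist",423.8,276.2,.06,c4).round(4))
snap("w5")
cv2.imwrite("pics/s5.png",r.get_image("scene")[:,:,::-1]); crop(cv2.imread("pics/s5.png"),260,100,400,240,5,"pics/s5a.png")
R=tgt(75.3,45); 
plan(np.array([.669,.0602,.20])+.002*R[:,2],R,4,10)
```

```text
free hole w4 [0.6677 0.0624 0.06  ]
t 7.02 tcp [0.6698 0.0465 0.1946] x [0.188 0.68  0.709] z [ 0.177  0.686 -0.705] F [ 0.9 -0.1 -3.1] M [-1.15  0.28 -0.07] w 19.2
q [0.76, 0.87, -0.97, 1.88, -0.18, 0.5, -0.04]
dist 12.2 mm/row 3.0 deg/row 0.1
[[[-0.1, -0.0, -0.1, 2.4, -0.7, 1.7, 10], [-0.1, -0.0, -0.1, 2.4, -0.7, 1.7, 10], [-0.1, -0.0, -0.1, 2.4, -0.7, 1.7, 10], [-0.1, -0.0, -0.1, 2.4, -0.7, 1.7, 10]]]
```

View pics/w5.png

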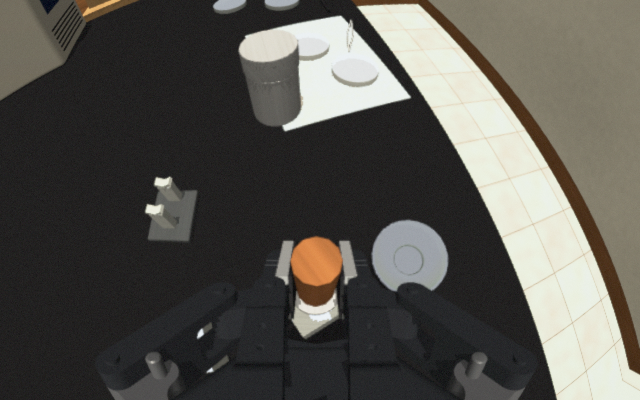

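View pics/s5a.png

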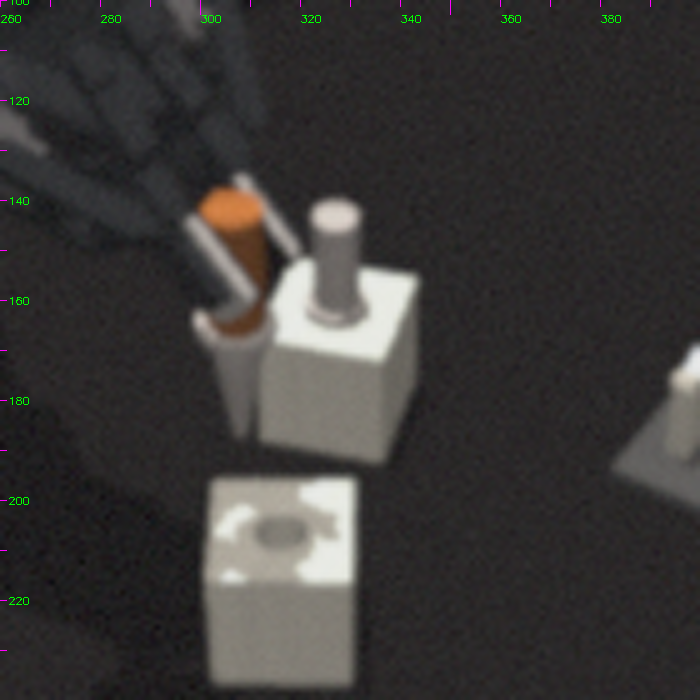

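Both views show the drift upright, tip down, next to the free socket. I correct laterally and lower it.

Call:
arm_command(steps=[[[-0.1,0,-0.1,2.4,-0.7,1.7,10],[-0.1,0,-0.1,2.4,-0.7,1.7,10],[-0.1,0,-0.1,2.4,-0.7,1.7,10],[-0.1,0,-0.1,2.2,-0.7,1.7,10],[0,0,0,0,0,0,10],[0,0,0,-5,0,5,10],[0,0,0,-7,0,7,10],[0,0,0,0,0,0,10]]])

```text
t: 7.78
tcp_pos: [0.668, 0.0699, 0.1845]
tool_rot: [-2.002, -1.57, -0.833]
ft_force: [-0.7, 0.1, -3.0]
width: 0.0194
```

Run:
```python
from h import *
s,R=st(); print(np.round(s["qpos"],2)); G=np.array(s["tcp_pos"])-.002*R[:,2]
ax=R@Ro.from_euler('y',-45,degrees=True).as_matrix(); print("G",G.round(4),"tip",(G+.0922*ax[:,2]).round(4))
R1=tgt(75.3,45); plan(np.array([.6687,.0605,.105])+.002*R1[:,2],R1,8,10)
```

```text
t 7.78 tcp [0.668  0.0699 0.1845] x [0.165 0.691 0.704] z [ 0.178  0.681 -0.711] F [-0.7  0.1 -3. ] M [-1.11  0.26  0.03] w 19.4
[ 0.72  0.88 -0.96  1.9  -0.18  0.45 -0.04]
G [0.6676 0.0686 0.186 ] tip [0.6684 0.0679 0.0938]
dist 81.4 mm/row 10.2 deg/row 0.12
[[[-0.0, 0.0, 0.1, -7.8, 0.3, 6.5, 10], [-0.0, 0.0, 0.1, -7.8, 0.3, 6.5, 10], [-0.0, 0.0, 0.1, -7.8, 0.3, 6.5, 10], [-0.0, 0.0, 0.1, -7.8, 0.3, 6.5, 10], [-0.0, 0.0, 0.1, -7.8, 0.3, 6.5, 10], [-0.0, 0.0, 0.1, -7.8, 0.3, 6.5, 10], [-0.0, 0.0, 0.1, -7.8, 0.4, 6.5, 10], [-0.0, 0.0, 0.1, -7.8, 0.4, 6.5, 10]]]
```

Run:
```python
from h import *
st();R1=tgt(75.3,45); plan(np.array([.6687,.0605,.183])+.002*R1[:,2],R1,3,10)
```

```text
t 7.78 tcp [0.668  0.0699 0.1845] x [0.165 0.691 0.704] z [ 0.178  0.681 -0.711] F [-0.7  0.1 -3. ] M [-1.11  0.26  0.03] w 19.4
dist 8.7 mm/row 2.9 deg/row 0.31
[[[-0.0, 0.1, 0.3, -2.5, 1.0, -1.1, 10], [-0.0, 0.1, 0.3, -2.5, 1.0, -1.1, 10], [-0.0, 0.1, 0.3, -2.5, 1.0, -1.1, 10]]]
```

Call:
arm_command(steps=[[[0,0.1,0.3,-2.5,1,-1.1,10],[0,0.1,0.3,-2.5,1,-1.1,10],[0,0.1,0.3,-2.5,1,-1.1,10],[0,0,0,0,0,0,10],[0,0,0,0,0,0,10],[0,0,0,-3.5,0,3.5,10],[0,0,0,-3.5,0,3.5,10],[0,0,0,0,0,0,10]]])

```text
t: 8.45
tcp_pos: [0.6694, 0.0591, 0.1688]
tool_rot: [-2.011, -1.543, -0.831]
ft_force: [0.4, -0.4, -2.7]
width: 0.0194
```

```bash
cat >> h.py <<'E'
def drift(): # 45-tilt grasp
    s,R=st(); G=np.array(s["tcp_pos"])-.002*R[:,2]
    ax=R@Ro.from_euler('y',-45,degrees=True).as_matrix(); print("q",np.round(s["qpos"],2),"G",G.round(4),"tip",(G+.0922*ax[:,2]).round(4))
E
python3 - <<'E'
from h import *
drift()
R1=tgt(75.3,45); plan(np.array([.6687,.0605,.11])+.002*R1[:,2],R1,7,10)
E
```

```text
t 8.45 tcp [0.6694 0.0591 0.1688] x [0.184 0.682 0.708] z [ 0.18   0.685 -0.706] F [ 0.4 -0.4 -2.7] M [-1.08  0.28 -0.  ] w 19.4
q [ 0.73  0.9  -0.95  1.9  -0.17  0.44 -0.03] G [0.669  0.0577 0.1702] tip [0.6687 0.0579 0.078 ]
dist 60.3 mm/row 8.6 deg/row 0.04
[[[0.0, -0.0, -0.0, -5.8, -0.1, 6.3, 10], [0.0, -0.0, -0.0, -5.8, -0.1, 6.3, 10], [0.0, -0.0, -0.0, -5.8, -0.1, 6.3, 10], [0.0, -0.0, -0.0, -5.8, -0.1, 6.3, 10], [0.0, -0.0, -0.0, -5.8, -0.1, 6.3, 10], [0.0, -0.0, -0.0, -5.8, -0.1, 6.3, 10], [0.0, -0.0, -0.0, -5.8, -0.1, 6.3, 10]]]
```

Call:
arm_command(steps=[[[0,0,0,-4.5,0,6,10],[0,0,0,-5,0,6,10],[0,0,0,-5.5,0,5.8,10],[0,0,0,-5.5,0,5.5,10],[0,0,0,-5.5,0,5.5,10],[0,0,0,0,0,0,10],[0,0,0,0,0,0,10],[0,0,0,0,0,0,10]]])

```text
t: 9.12
tcp_pos: [0.6692, 0.062, 0.1241]
tool_rot: [-2.01, -1.542, -0.829]
ft_force: [-0.3, 0.3, -2.7]
width: 0.0195
```

Run:
```python
from h import *
drift()
cv2.imwrite("pics/s6.png",r.get_image("scene")[:,:,::-1]); crop(cv2.imread("pics/s6.png"),260,100,400,240,5,"pics/s6a.png")
R1=tgt(75.3,45); plan(np.array([.6687,.0605,.1])+.002*R1[:,2],R1,4,10)
```

```text
t 9.12 tcp [0.6692 0.062  0.1241] x [0.185 0.681 0.708] z [ 0.178  0.685 -0.706] F [-0.3  0.3 -2.7] M [-1.06  0.22  0.02] w 19.5
q [ 0.71  0.97 -0.93  1.92 -0.15  0.38 -0.01] G [0.6688 0.0606 0.1256] tip [0.6683 0.0609 0.0334]
dist 25.8 mm/row 6.4 deg/row 0.09
[[[-0.0, -0.0, -0.1, -4.6, -0.0, 4.5, 10], [-0.0, -0.0, -0.1, -4.6, -0.0, 4.5, 10], [-0.0, -0.0, -0.1, -4.6, -0.0, 4.5, 10], [-0.0, -0.0, -0.1, -4.6, -0.0, 4.5, 10]]]
```

View pics/s6a.png

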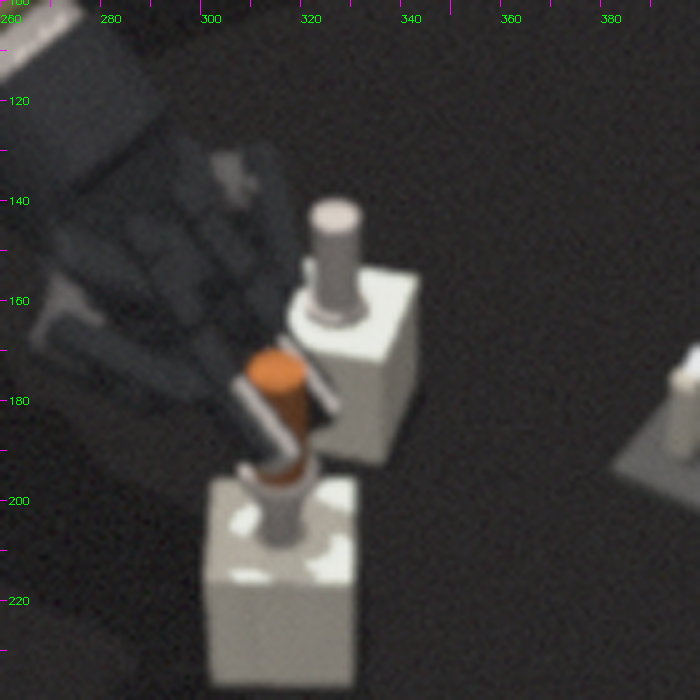

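The tip is in the socket hole and centred. I lower it the rest of the way, then release.

Call:
arm_command(steps=[[[0,0,0,-4.4,0,4.4,10],[0,0,0,-4.4,0,4.4,10],[0,0,0,-4.4,0,4.4,10],[0,0,0,-4,0,4,10],[0,0,0,0,0,0,10],[0,0,0,0,0,0,30],[0,0,0,0,0,0,45],[0,0,0,0,0,0,45]]])

```text
t: 9.83
tcp_pos: [0.6702, 0.0623, 0.099]
tool_rot: [-2.01, -1.543, -0.832]
ft_force: [-0.7, 0.2, 1.0]
width: 0.0449
```

Run:
```python
from h import *
drift()
snap("w7")
cv2.imwrite("pics/s7.png",r.get_image("scene")[:,:,::-1]); crop(cv2.imread("pics/s7.png"),260,100,400,240,5,"pics/s7a.png")
```

```text
t 9.83 tcp [0.6702 0.0623 0.099 ] x [0.184 0.681 0.709] z [ 0.18   0.686 -0.705] F [-0.7  0.2  1. ] M [-0.73  0.18 -0.05] w 44.9
q [ 0.7   1.01 -0.92  1.92 -0.14  0.35  0.01] G [0.6699 0.061  0.1004] tip [0.6696 0.0613 0.0082]
t 9.83 tcp [0.6702 0.0623 0.099 ] x [0.184 0.681 0.709] z [ 0.18   0.686 -0.705] F [-0.7  0.2  1. ] M [-0.73  0.18 -0.05] w 44.9
q [0.7, 1.01, -0.92, 1.92, -0.14, 0.35, 0.01]
```

View pics/s7a.png

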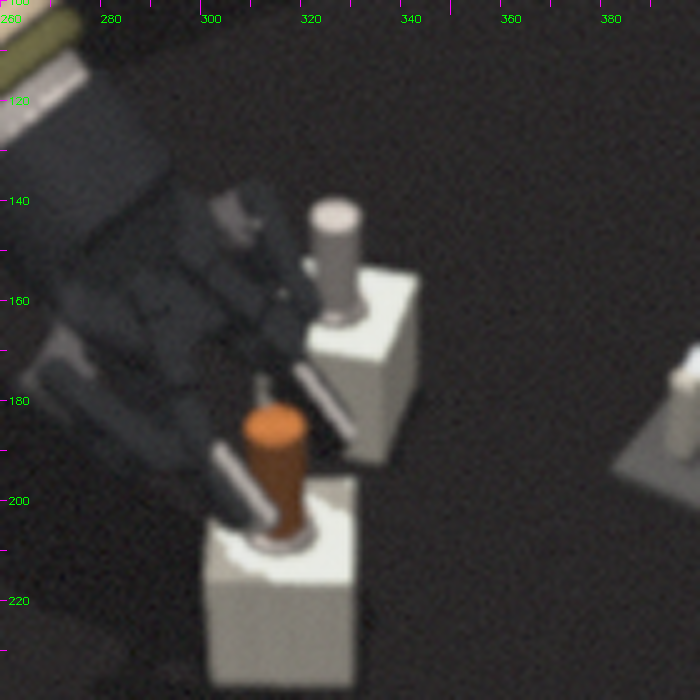

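View pics/w7.png

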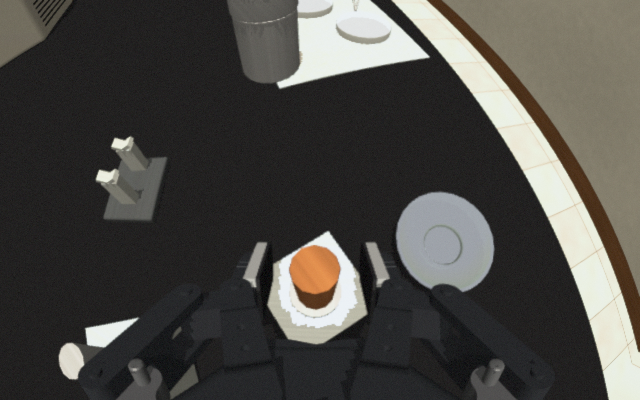

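The drift stands in the free socket with its collar on the block, and the fingers are open. I retreat along the tool axis, then turn upright above it.

Call:
arm_command(steps=[[[0,0,0,0,0,-8,45],[0,0,0,0,0,-14,45],[0,0,0,0,0,-14,45],[0,0,0,0,0,-14,45],[0,0,0,0,0,-14,45],[0,0,0,0,0,-14,45],[0,-2,0,-6,0,-6,45],[0,-3,0,-4,0,-4,45]]])

```text
t: 10.6
tcp_pos: [0.6505, -0.0139, 0.1614]
tool_rot: [-2.075, -1.588, -0.754]
ft_force: [-0.3, 1.1, -0.3]
width: 0.045
```

Run:
```python
from h import *
c=json.load(open("w7.json")); print(p2w("wrist",315.5,262,.116,c))
s,R=st();print(np.round(s["qpos"],2))
plan([.669,.0605,.175],tgt(92.3),10,50)
```

```text
[0.66966101 0.06286246 0.116     ]
t 10.6 tcp [ 0.6505 -0.0139  0.1614] x [0.201 0.738 0.644] z [ 0.165  0.622 -0.765] F [-0.3  1.1 -0.3] M [-0.67  0.22  0.06] w 45.0
[ 0.79  0.86 -0.89  1.89 -0.12  0.52 -0.02]
dist 77.9 mm/row 7.8 deg/row 4.36
[[[0.6, -4.0, -1.7, 6.7, -0.2, 3.9, 50], [0.6, -4.0, -1.7, 7.0, 0.1, 3.4, 50], [0.6, -4.0, -1.7, 7.2, 0.3, 2.9, 50], [0.6, -4.0, -1.7, 7.4, 0.6, 2.4, 50], [0.6, -4.0, -1.7, 7.5, 0.8, 1.9, 50], [0.6, -4.0, -1.7, 7.6, 1.0, 1.3, 50], [0.6, -4.0, -1.7, 7.6, 1.3, 0.8, 50], [0.6, -4.0, -1.7, 7.6, 1.5, 0.3, 50]]]
[[[0.6, -4.0, -1.7, 7.6, 1.7, -0.3, 50], [0.6, -4.0, -1.7, 7.5, 1.9, -0.8, 50]]]
```

Call:
arm_command(steps=[[[0.6,-5,-2,4,-0.2,0,50],[0.7,-5,-2,5,0.1,0,50],[0.7,-5,-2,7,0.3,0,50],[0.7,-5,-2,8,0.6,1,50],[0.7,-5,-2,9,0.8,1.5,50],[0.7,-5,-2,9,1,1,50],[0.7,-5,-2,9,1.3,0,50],[0.7,-4,-2,7,1.5,0,50]]])

```text
t: 11.27
tcp_pos: [0.664, 0.022, 0.1908]
tool_rot: [2.197, 2.214, -0.016]
ft_force: [0.6, 1.0, 0.6]
width: 0.0505
```

Run:
```python
from h import *
s,R=st();print(np.round(s["qpos"],2))
plan([.6692,.0615,.165],tgt(92.3),5,50)
```

```text
t 11.27 tcp [0.664  0.022  0.1908] x [-0.008  1.    -0.023] z [ 0.009 -0.023 -1.   ] F [0.6 1.  0.6] M [0.04 0.06 0.  ] w 50.5
[ 0.11  0.61 -0.36  1.79  0.32  0.8  -0.42]
dist 47.5 mm/row 9.5 deg/row 0.46
[[[0.1, 0.3, -0.4, 8.0, 1.1, 5.0, 50], [0.1, 0.3, -0.4, 8.0, 1.1, 5.0, 50], [0.1, 0.3, -0.4, 8.0, 1.2, 5.1, 50], [0.1, 0.3, -0.4, 7.9, 1.2, 5.1, 50], [0.1, 0.3, -0.4, 7.9, 1.3, 5.1, 50]]]
```

Call:
arm_command(steps=[[[0.1,0.3,-0.4,8,1.1,5,50],[0.1,0.3,-0.4,8,1.1,5,50],[0.1,0.3,-0.4,8,1.2,5,50],[0.1,0.3,-0.4,8,1.2,5,50],[0.1,0.3,-0.4,5,1.2,5,50],[0,0,0,1,0,1,50],[0,0,0,0,0,0,50],[0,0,0,0,0,0,50]]])

```text
t: 11.93
tcp_pos: [0.6684, 0.062, 0.1633]
tool_rot: [-2.167, -2.261, -0.01]
ft_force: [0.7, -0.3, 0.5]
width: 0.05
```

Run:
```python
from h import *
im,c=snap("w8"); crop(im,270,180,360,300,6,"pics/w8a.png")
plan([.6692,.0615,.098],tgt(92.3),6,50)
```

```text
t 11.93 tcp [0.6684 0.062  0.1633] x [-0.042  0.999  0.012] z [-0.002  0.011 -1.   ] F [ 0.7 -0.3  0.5] M [-0.03 -0.01  0.04] w 50.0
q [0.07, 0.65, -0.38, 1.78, 0.32, 0.77, -0.43]
dist 65.3 mm/row 10.9 deg/row 0.11
[[[-0.0, -0.1, 0.0, -0.2, 0.1, 10.9, 50], [-0.0, -0.1, 0.0, -0.1, 0.1, 10.9, 50], [-0.0, -0.1, 0.0, -0.1, 0.1, 10.9, 50], [-0.0, -0.1, 0.0, -0.1, 0.1, 10.9, 50], [-0.0, -0.1, 0.0, -0.1, 0.1, 10.9, 50], [-0.0, -0.1, 0.0, -0.1, 0.1, 10.9, 50]]]
```

View pics/w8.png

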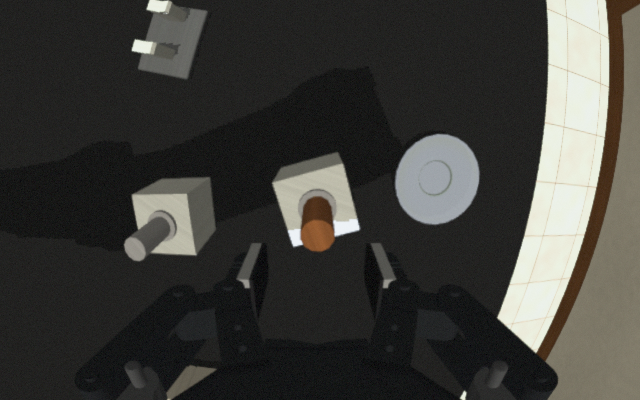

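The drift handle's top is at (317.5,236), between the pads; the pin top is at (136,247).

Run:
```python
from h import *
c=json.load(open("w8.json"))
print("handle top",p2w("wrist",317.5,236,.116,c).round(4),"pin top",p2w("wrist",136,247,.11,c).round(4),"collar",p2w("wrist",317,199.5,.064,c).round(4))
```

```text
handle top [0.6689 0.0605 0.116 ] pin top [0.5372 0.0398 0.11  ] collar [0.6683 0.0679 0.064 ]
```

Call:
arm_command(steps=[[[0,-0.1,0,-0.5,0.2,11,50],[0,-0.1,0,-0.3,0.2,11,50],[0,-0.1,0,-0.3,0.1,11,50],[0,-0.1,0,-0.2,0,11,50],[0,-0.1,0,0,0,11,50],[0,-0.1,0,0,0,9,50],[0,0,0,0,0,3,50],[0,0,0,0,0,0,50]]])

```text
t: 12.65
tcp_pos: [0.6682, 0.0586, 0.0877]
tool_rot: [-2.176, -2.264, 0.006]
ft_force: [0.2, -0.1, -0.6]
width: 0.0502
```

Run:
```python
from h import *
st()
plan([.6689,.0605,.095],tgt(92.3),2,50)
```

```text
t 12.65 tcp [0.6682 0.0586 0.0877] x [-0.04   0.999 -0.001] z [-0.004 -0.002 -1.   ] F [ 0.2 -0.1 -0.6] M [ 0.04  0.   -0.06] w 50.2
dist 7.6 mm/row 3.8 deg/row 0.11
[[[-0.1, 0.0, -0.0, 0.9, 0.4, -3.6, 50], [-0.1, 0.0, -0.0, 0.9, 0.4, -3.6, 50]]]
```

Call:
arm_command(steps=[[[0,0,0,0.7,0.3,-2.5,50],[0,0,0,0.6,0.2,-2.5,50],[0,0,0,0,0,0,40],[0,0,0,0,0,0,10],[0,0,0,0,0,0,10],[0,0,0,0,0,0,10],[0,0,0,0,0,0,10],[0,0,0,0,0,0,10]]], force=80)

```text
t: 13.32
tcp_pos: [0.6694, 0.0606, 0.095]
tool_rot: [-2.176, -2.265, 0.003]
ft_force: [-0.1, 0.3, -1.8]
width: 0.0195
```

Run:
```python
from h import *
im,c=snap("w9")
```

```text
t 13.32 tcp [0.6694 0.0606 0.095 ] x [-0.04   0.999 -0.001] z [-0.001 -0.001 -1.   ] F [-0.1  0.3 -1.8] M [ 0.14 -0.01 -0.01] w 19.5
q [0.04, 0.74, -0.33, 1.82, 0.37, 0.65, -0.48]
```

View pics/w9.png

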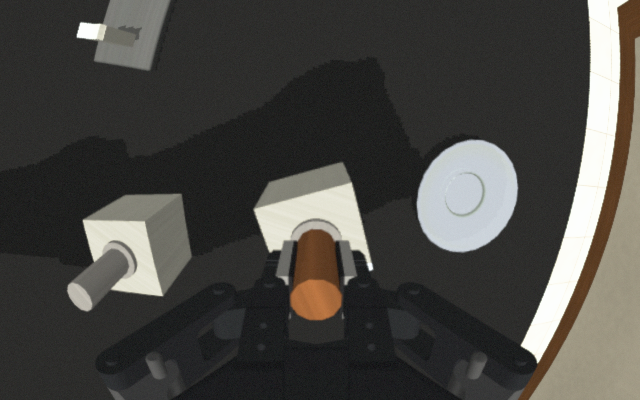

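Call:
arm_command(steps=[[[0,0,0,0,0,-10,10],[0,0,0,0,0,-18,10],[0,0,0,0,0,-20,10],[0,0,0,0,0,-20,10],[0,0,0,0,0,-20,10],[0,0,0,-8,2,-20,10],[0,0,0,-18,5,-18,10],[0,0,0,-28,7,-10,10]]])

```text
t: 14.03
tcp_pos: [0.6825, 0.0148, 0.2376]
tool_rot: [-2.157, -2.272, 0.006]
ft_force: [1.0, -1.1, -2.5]
width: 0.0193
```

Run:
```python
from h import *
st()
plan([.5765,-.2705,.235],tgt(92.3),9,10)
```

```text
t 14.03 tcp [0.6825 0.0148 0.2376] x [-0.052  0.999  0.004] z [-0.009  0.003 -1.   ] F [ 1.  -1.1 -2.5] M [ 0.05 -0.07  0.  ] w 19.3
dist 304.4 mm/row 33.8 deg/row 0.1
[[[-0.1, -0.0, 0.1, -31.1, -13.4, 0.3, 10], [-0.1, -0.0, 0.1, -31.1, -13.4, 0.3, 10], [-0.1, -0.0, 0.1, -31.1, -13.3, 0.3, 10], [-0.1, -0.0, 0.1, -31.1, -13.3, 0.3, 10], [-0.1, -0.0, 0.1, -31.1, -13.2, 0.3, 10], [-0.1, -0.0, 0.1, -31.1, -13.2, 0.3, 10], [-0.1, -0.0, 0.1, -31.2, -13.2, 0.3, 10], [-0.1, -0.0, 0.1, -31.2, -13.1, 0.3, 10]]]
[[[-0.1, -0.0, 0.1, -31.2, -13.1, 0.3, 10]]]
```

Call:
arm_command(steps=[[[-0.1,0,0.1,-31.1,-13,0,10],[-0.1,0,0.1,-31.1,-13,0,10],[-0.1,0,0.1,-31.1,-13,0,10],[-0.1,0,0.1,-31.1,-13,0,10],[-0.1,0,0.1,-31.1,-13,0,10],[-0.1,0,0.1,-31.1,-13,0,10],[-0.1,0,0.1,-31.2,-10,0,10],[-0.1,0,0.1,-22,-6,0,10]]])

```text
t: 14.7
tcp_pos: [0.5986, -0.2385, 0.2462]
tool_rot: [2.169, 2.261, 0.021]
ft_force: [0.2, -0.4, -2.1]
width: 0.0192
```

Call:
arm_command(steps=[[[0,0,0,-8,-2,0,10],[0,0,0,0,0,0,10],[0,0,0,0,0,0,10],[0,0,0,0,0,0,10],[0,0,0,0,0,0,10],[0,0,0,0,0,0,10],[0,0,0,0,0,0,10],[0,0,0,0,0,0,10]]])

```text
t: 15.37
tcp_pos: [0.5964, -0.2458, 0.2481]
tool_rot: [2.169, 2.26, 0.021]
ft_force: [0.0, 0.0, -1.5]
width: 0.019
```

Run:
```python
from h import *
st()
im,c=snap("w10")
plan([.5765,-.2745,.225],tgt(92.3),4,10)
```

```text
t 15.37 tcp [ 0.5964 -0.2458  0.2481] x [-0.041  0.999  0.003] z [ 0.015  0.004 -1.   ] F [ 0.   0.  -1.5] M [-0.02  0.   -0.02] w 19.0
t 15.37 tcp [ 0.5964 -0.2458  0.2481] x [-0.041  0.999  0.003] z [ 0.015  0.004 -1.   ] F [ 0.   0.  -1.5] M [-0.02  0.   -0.02] w 19.0
q [0.59, 0.53, -0.42, 1.78, 0.26, 0.87, 0.09]
dist 42.0 mm/row 10.5 deg/row 0.23
[[[0.2, -0.0, 0.0, -7.0, -5.4, 5.7, 10], [0.2, -0.0, 0.0, -7.0, -5.3, 5.7, 10], [0.2, -0.0, 0.0, -7.0, -5.3, 5.7, 10], [0.2, -0.0, 0.0, -7.0, -5.3, 5.8, 10]]]
```

View pics/w10.png

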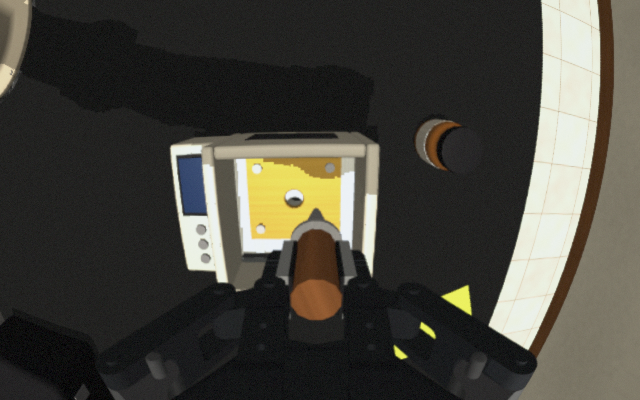

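The drift tip shows at (317,210), the plate hole at (294,198). I check the tip's predicted pixel against that and move above the overlap.

Run:
```python
from h import *
c=json.load(open("w10.json")); s,R=st()
print("tip pred", w2p("wrist",np.array(s["tcp_pos"])+.089*R[:,2],c), "tip at", (np.array(s["tcp_pos"])+.089*R[:,2]).round(4), "hole", p2w("wrist",294.2,198.3,.058,c).round(4))
im=cv2.imread("pics/w10.png"); crop(im,270,175,340,240,9,"pics/w10a.png")
```

```text
t 15.42 tcp [ 0.5964 -0.2456  0.2481] x [-0.041  0.999  0.003] z [ 0.016  0.004 -1.   ] F [-0.6  0.7 -2. ] M [ 0.03  0.01 -0.04] w 19.3
tip pred [316.73969266 209.76467516] tip at [ 0.5978 -0.2453  0.1591] hole [ 0.5766 -0.2688  0.058 ]
```

View pics/w10a.png

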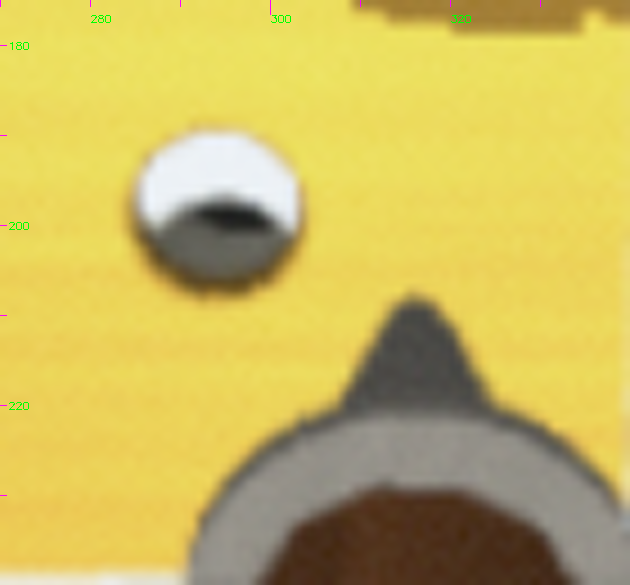

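Run:
```python
from h import *
plan([.5767,-.2742,.225],tgt(92.3),4,10)
```

```text
dist 41.7 mm/row 10.4 deg/row 0.23
[[[0.2, -0.0, 0.0, -6.9, -5.3, 5.7, 10], [0.2, -0.0, 0.0, -6.9, -5.3, 5.7, 10], [0.2, -0.0, 0.0, -6.9, -5.3, 5.7, 10], [0.2, -0.0, 0.0, -6.9, -5.2, 5.8, 10]]]
```

Call:
arm_command(steps=[[[0.2,0,0,-7,-5.3,5.7,10],[0.2,0,0,-7,-5.3,5.7,10],[0.2,0,0,-6.5,-5,5.5,10],[0.2,0,0,-4,-3,3,10],[0,0,0,0,0,0,10],[0,0,0,0,0,0,10],[0,0,0,0,0,0,10],[0,0,0,0,0,0,10]]])

```text
t: 16.08
tcp_pos: [0.5762, -0.2743, 0.2245]
tool_rot: [-2.173, -2.263, -0.002]
ft_force: [0.4, -0.3, -1.9]
width: 0.0192
```

```bash
cat >> h.py <<'E'
def dtip():
    s,R=st(); p=np.array(s["tcp_pos"]); t=p+.089*R[:,2]; print("tip",t.round(4),"origin",(p+.035*R[:,2]).round(4)); return s,R
E
python3 - <<'E'
from h import *
dtip()
plan([.5767,-.2742,.18],tgt(92.3),5,10)
E
```

```text
t 16.08 tcp [ 0.5762 -0.2743  0.2245] x [-0.04   0.999  0.004] z [-0.002  0.004 -1.   ] F [ 0.4 -0.3 -1.9] M [-0.03  0.04  0.02] w 19.2
tip [ 0.576  -0.2739  0.1355] origin [ 0.5761 -0.2741  0.1895]
dist 44.5 mm/row 8.9 deg/row 0.05
[[[-0.0, -0.0, 0.0, -0.0, 0.1, 8.9, 10], [-0.0, -0.0, 0.0, -0.0, 0.1, 8.9, 10], [-0.0, -0.0, 0.0, -0.0, 0.1, 8.9, 10], [-0.0, -0.0, 0.0, -0.0, 0.1, 8.9, 10], [-0.0, -0.0, 0.0, 0.0, 0.1, 8.9, 10]]]
```

Well aligned. I go down to a tip height of about 75 mm, correcting slightly.

Call:
arm_command(steps=[[[0,0,0,0,0.2,8,10],[0,0,0,0,0.2,10,10],[0,0,0,0,0.1,10,10],[0,-0.1,0,0,0,10,10],[0,-0.1,0,0,0,10,10],[0,0,0,0,0,6,10],[0,0,0,0,0,0,10],[0,0,0,0,0,0,10]]])

```text
t: 16.75
tcp_pos: [0.5771, -0.2723, 0.1636]
tool_rot: [-2.172, -2.266, 0.001]
ft_force: [0.7, 0.5, -1.9]
width: 0.0194
```

Run:
```python
from h import *
dtip()
im,c=snap("w11"); crop(im,270,170,370,250,7,"pics/w11a.png")
dtip()
```

```text
t 16.75 tcp [ 0.5771 -0.2723  0.1636] x [-0.043  0.999  0.001] z [-0.003  0.001 -1.   ] F [ 0.7  0.5 -1.9] M [ 0.01  0.   -0.02] w 19.4
tip [ 0.5769 -0.2722  0.0746] origin [ 0.577  -0.2722  0.1286]
t 16.75 tcp [ 0.5771 -0.2723  0.1636] x [-0.043  0.999  0.001] z [-0.003  0.001 -1.   ] F [ 0.7  0.5 -1.9] M [ 0.01  0.   -0.02] w 19.4
q [0.6, 0.62, -0.38, 1.86, 0.33, 0.73, 0.08]
t 16.8 tcp [ 0.5771 -0.2723  0.1637] x [-0.043  0.999  0.001] z [-0.003  0.001 -1.   ] F [-1.1 -0.1 -2.2] M [0.01 0.04 0.05] w 19.4
tip [ 0.5768 -0.2722  0.0747] origin [ 0.577  -0.2722  0.1287]
```

View pics/w11a.png

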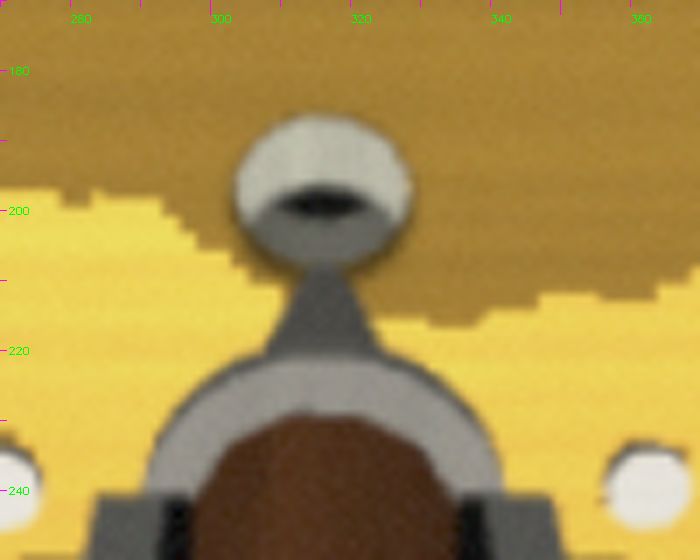

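Call:
arm_command(steps=[[[0,0,0,-0.9,0,0,10],[0,0,0,-0.9,0,0,10],[0,0,0,0,0,0,10],[0,0,0,0,0,3,10],[0,0,0,0,0,4,10],[0,0,0,0,0,0,10],[0,0,0,0,0,0,10],[0,0,0,0,0,0,10]]])

```text
t: 17.47
tcp_pos: [0.5782, -0.275, 0.1581]
tool_rot: [2.174, 2.267, 0.0]
ft_force: [-0.6, -1.0, -1.7]
width: 0.0188
```

Run:
```python
from h import *
dtip()
```

```text
t 17.47 tcp [ 0.5782 -0.275   0.1581] x [-0.042  0.999 -0.   ] z [ 0.001 -0.    -1.   ] F [-0.6 -1.  -1.7] M [-0.03 -0.01  0.  ] w 18.8
tip [ 0.5783 -0.275   0.0691] origin [ 0.5782 -0.275   0.1231]
```

Call:
arm_command(steps=[[[0,0,0,0.3,-0.6,0,10],[0,0,0,0.2,-0.5,1,10],[0,0,0,0,0,3,10],[0,0,0,0,0,3,10],[0,0,0,0,0,3,10],[0,0,0,0,0,3,10],[0,0,0,0,0,0,10],[0,0,0,0,0,0,10]]])

```text
t: 18.13
tcp_pos: [0.5769, -0.2744, 0.1435]
tool_rot: [2.174, 2.267, 0.0]
ft_force: [-0.2, -0.6, -2.0]
width: 0.0196
```

Run:
```python
from h import *
dtip()
```

```text
t 18.13 tcp [ 0.5769 -0.2744  0.1435] x [-0.042  0.999 -0.   ] z [ 0.001 -0.    -1.   ] F [-0.2 -0.6 -2. ] M [-0.03 -0.06 -0.02] w 19.6
tip [ 0.5769 -0.2744  0.0545] origin [ 0.5769 -0.2744  0.1085]
```

Call:
arm_command(steps=[[[0,0,0,0,0,2.5,10],[0,0,0,0,0,2.5,10],[0,0,0,0,0,2.5,10],[0,0,0,0,0,2.5,10],[0,0,0,0,0,0,10],[0,0,0,0,0,0,10],[0,0,0,0,0,0,10],[0,0,0,0,0,0,10]]])

```text
t: 18.8
tcp_pos: [0.5771, -0.2741, 0.1323]
tool_rot: [2.174, 2.267, 0.001]
ft_force: [-0.2, -1.0, -2.5]
width: 0.0196
```

Run:
```python
from h import *
dtip()
im,c=snap("w12"); crop(im,270,170,370,250,7,"pics/w12a.png")
```

```text
t 18.8 tcp [ 0.5771 -0.2741  0.1323] x [-0.042  0.999  0.   ] z [ 0.001  0.    -1.   ] F [-0.2 -1.  -2.5] M [ 0.05  0.07 -0.01] w 19.6
tip [ 0.5771 -0.2741  0.0433] origin [ 0.5771 -0.2741  0.0973]
t 18.8 tcp [ 0.5771 -0.2741  0.1323] x [-0.042  0.999  0.   ] z [ 0.001  0.    -1.   ] F [-0.2 -1.  -2.5] M [ 0.05  0.07 -0.01] w 19.6
q [0.59, 0.66, -0.36, 1.88, 0.35, 0.66, 0.06]
```

View pics/w12a.png

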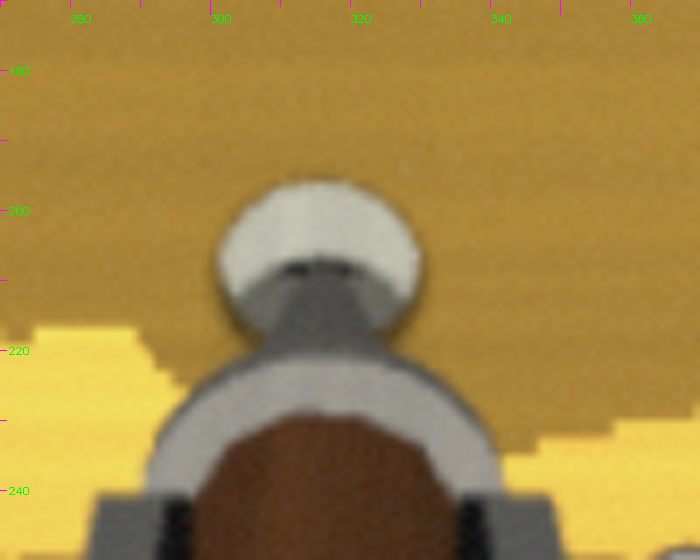

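The tip is through the overlap and inside the block's hole, with no contact force. I go on down, shifting towards -y so that the taper draws the plate along.

Call:
arm_command(steps=[[[0,0,0,-0.4,0,2,10],[0,0,0,-0.4,0,2,10],[0,0,0,-0.4,0,2,10],[0,0,0,-0.4,0,2,10],[0,0,0,0,0,0,10],[0,0,0,0,0,0,10],[0,0,0,0,0,0,10],[0,0,0,0,0,0,10]]])

```text
t: 19.52
tcp_pos: [0.5776, -0.2739, 0.1244]
tool_rot: [-2.172, -2.269, -0.003]
ft_force: [-0.7, 1.6, 0.6]
width: 0.019
```

```bash
cat >> h.py <<'E'
def gap():
    s,R=dtip(); t=np.array(s["tcp_pos"])+.089*R[:,2]; z=t[2]*1000
    f=lambda a:min(9.25,2.5+.16875*max(0,a-z)); y=(t[1]+.2799)*1000
    print("ybl %.2f  max %.2f -> block gap %.2f; plate off<= %.2f"%(y,10-f(50),10-f(50)-y,10+y-f(58)))
E
python3 - <<'E'
from h import *
gap()
E
```

```text
t 19.52 tcp [ 0.5776 -0.2739  0.1244] x [-0.044  0.999  0.002] z [ 0.001  0.002 -1.   ] F [-0.7  1.6  0.6] M [ 0.53  0.09 -0.06] w 19.0
tip [ 0.5777 -0.2737  0.0354] origin [ 0.5777 -0.2738  0.0894]
ybl 6.20  max 5.04 -> block gap -1.16; plate off<= 9.89
```

Call:
arm_command(steps=[[[0,0,0,-1.5,-0.3,1,10],[0,0,0,-1.5,-0.2,1,10],[0,0,0,-1.5,0,1,10],[0,0,0,-1.5,0,1,10],[0,0,0,0,0,0,10],[0,0,0,0,0,0,10],[0,0,0,0,0,0,10],[0,0,0,0,0,0,10]]])

```text
t: 20.18
tcp_pos: [0.5775, -0.2769, 0.1201]
tool_rot: [-2.168, -2.269, -0.007]
ft_force: [-0.9, 1.8, -0.2]
width: 0.0195
```

Run:
```python
from h import *
gap()
```

```text
t 20.18 tcp [ 0.5775 -0.2769  0.1201] x [-0.046  0.999  0.006] z [ 0.001  0.006 -1.   ] F [-0.9  1.8 -0.2] M [0.86 0.16 0.03] w 19.5
tip [ 0.5775 -0.2764  0.0311] origin [ 0.5775 -0.2767  0.0851]
ybl 3.49  max 4.30 -> block gap 0.81; plate off<= 6.44
```

Call:
arm_command(steps=[[[0,-0.1,0,-0.8,-0.1,2.2,10],[0,-0.1,0,-0.8,0,2.2,10],[0,-0.1,0,-0.8,0,2.2,10],[0,0,0,-0.8,0,2.2,10],[0,0,0,0,0,0,10],[0,0,0,0,0,0,10],[0,0,0,0,0,0,10],[0,0,0,0,0,0,10]]])

```text
t: 20.85
tcp_pos: [0.5772, -0.278, 0.1106]
tool_rot: [-2.168, -2.272, -0.003]
ft_force: [-1.6, 4.3, -0.4]
width: 0.0192
```

Run:
```python
from h import *
gap()
im,c=snap("w13"); crop(im,270,170,370,250,7,"pics/w13a.png")
```

```text
t 20.85 tcp [ 0.5772 -0.278   0.1106] x [-0.047  0.999  0.002] z [ 0.     0.002 -1.   ] F [-1.6  4.3 -0.4] M [0.93 0.12 0.01] w 19.2
tip [ 0.5772 -0.2778  0.0216] origin [ 0.5772 -0.2779  0.0756]
ybl 2.08  max 2.70 -> block gap 0.62; plate off<= 3.43
t 20.85 tcp [ 0.5772 -0.278   0.1106] x [-0.047  0.999  0.002] z [ 0.     0.002 -1.   ] F [-1.6  4.3 -0.4] M [0.93 0.12 0.01] w 19.2
q [0.59, 0.69, -0.34, 1.89, 0.37, 0.63, 0.06]
```

View pics/w13a.png

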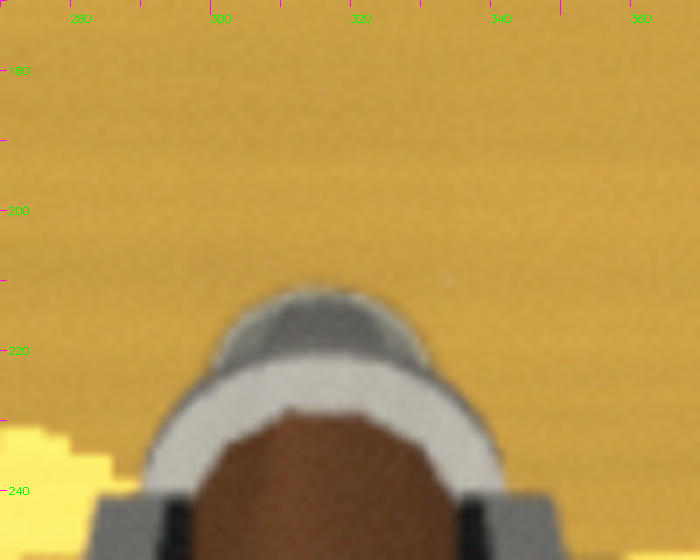

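The plate is following; its hole is now nearly filled by the shank.

Call:
arm_command(steps=[[[0,0,0,-0.9,-0.1,2.2,10],[0,0,0,-0.9,-0.1,2.2,10],[0,0,0,-0.9,0,2.2,10],[0,0,0,-0.9,0,2.2,10],[0,0,0,0,0,0,10],[0,0,0,0,0,0,10],[0,0,0,0,0,0,10],[0,0,0,0,0,0,10]]])

```text
t: 21.57
tcp_pos: [0.5771, -0.2801, 0.1017]
tool_rot: [-2.166, -2.272, -0.004]
ft_force: [-0.7, 4.1, -0.8]
width: 0.0193
```

Run:
```python
from h import *
gap()
```

```text
t 21.57 tcp [ 0.5771 -0.2801  0.1017] x [-0.048  0.999  0.004] z [ 0.     0.004 -1.   ] F [-0.7  4.1 -0.8] M [0.94 0.11 0.02] w 19.3
tip [ 0.5771 -0.2798  0.0127] origin [ 0.5771 -0.28    0.0667]
ybl 0.14  max 1.20 -> block gap 1.06; plate off<= 0.89
```

Call:
arm_command(steps=[[[0,-0.1,0,0,-0.1,2.2,10],[0,-0.1,0,0,-0.1,2.2,10],[0,0,0,0,0,2,10],[0,0,0,0,0,1.5,10],[0,0,0,0,0,0,10],[0,0,0,0,0,0,10],[0,0,0,0,0,0,10],[0,0,0,0,0,0,10]]])

```text
t: 22.23
tcp_pos: [0.5771, -0.2799, 0.0932]
tool_rot: [2.167, 2.274, 0.0]
ft_force: [-2.0, 4.5, -0.3]
width: 0.0191
```

Run:
```python
from h import *
gap()
im,c=snap("w14"); crop(im,250,150,380,330,4,"pics/w14a.png")
```

```text
t 22.23 tcp [ 0.5771 -0.2799  0.0932] x [-0.048  0.999 -0.   ] z [ 0.001 -0.    -1.   ] F [-2.   4.5 -0.3] M [1.02 0.2  0.03] w 19.1
tip [ 0.5771 -0.2799  0.0042] origin [ 0.5771 -0.2799  0.0582]
ybl -0.00  max 0.75 -> block gap 0.75; plate off<= 0.75
t 22.23 tcp [ 0.5771 -0.2799  0.0932] x [-0.048  0.999 -0.   ] z [ 0.001 -0.    -1.   ] F [-2.   4.5 -0.3] M [1.02 0.2  0.03] w 19.1
q [0.58, 0.71, -0.33, 1.9, 0.39, 0.6, 0.05]
```

View pics/w14a.png

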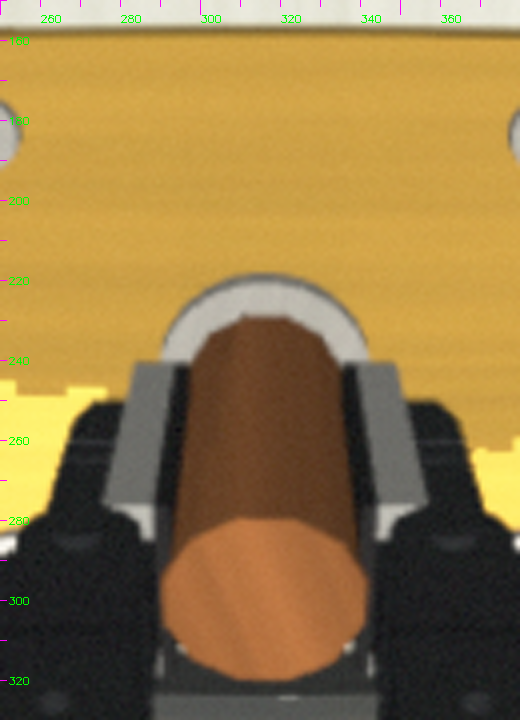

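The drift is home (collar at plate height, upright, both holes in line). I press briefly, hold, then lift straight up.

Call:
arm_command(steps=[[[0,0,0,0,0,0.8,10],[0,0,0,0,0,0,10],[0,0,0,0,0,0,10],[0,0,0,0,0,0,10],[0,0,0,0,0,-3,10],[0,0,0,0,0,-6,10],[0,0,0,0,0,-10,10],[0,0,0,0,0,-14,10]]])

```text
t: 22.95
tcp_pos: [0.576, -0.2809, 0.1247]
tool_rot: [-2.166, -2.273, 0.003]
ft_force: [0.2, -0.4, -2.6]
width: 0.0193
```

Run:
```python
from h import *
gap()
```

```text
t 22.95 tcp [ 0.576  -0.2809  0.1247] x [-0.048  0.999  0.   ] z [-0.003 -0.    -1.   ] F [ 0.2 -0.4 -2.6] M [-0.05 -0.06  0.04] w 19.3
tip [ 0.5758 -0.2809  0.0357] origin [ 0.5759 -0.2809  0.0897]
ybl -1.03  max 5.09 -> block gap 6.12; plate off<= 2.71
```

Call:
arm_command(steps=[[[0,0,0,0,0,-15,10],[0,0,0,0,0,-16,10],[0,0,0,0,0,-16,10],[0,0,0,0,0,-16,10],[0,0,0,0,0,-16,10],[0,0,0,8,2,-14,10],[0,0,0,20,6,-8,10],[0,0,0,30,9,-2,10]]])

```text
t: 23.62
tcp_pos: [0.5874, -0.2398, 0.243]
tool_rot: [2.181, 2.242, -0.019]
ft_force: [0.8, -0.6, -2.6]
width: 0.0193
```

Run:
```python
from h import *
dtip()
plan([.6694,.0606,.20],tgt(92.3),9,10)
```

```text
t 23.62 tcp [ 0.5874 -0.2398  0.243 ] x [-0.028  0.999 -0.018] z [ 0.001 -0.018 -1.   ] F [ 0.8 -0.6 -2.6] M [ 0.06 -0.05 -0.02] w 19.3
tip [ 0.5876 -0.2414  0.154 ] origin [ 0.5875 -0.2405  0.208 ]
dist 314.4 mm/row 34.9 deg/row 0.14
[[[0.0, 0.1, -0.1, 33.2, 10.0, 4.2, 10], [0.0, 0.1, -0.1, 33.2, 10.1, 4.2, 10], [0.0, 0.1, -0.1, 33.2, 10.1, 4.3, 10], [0.0, 0.1, -0.1, 33.1, 10.2, 4.4, 10], [0.0, 0.1, -0.1, 33.1, 10.2, 4.4, 10], [0.0, 0.1, -0.1, 33.1, 10.3, 4.5, 10], [0.0, 0.1, -0.1, 33.1, 10.3, 4.6, 10], [0.0, 0.1, -0.1, 33.0, 10.3, 4.6, 10]]]
[[[0.0, 0.1, -0.1, 33.0, 10.4, 4.7, 10]]]
```

Call:
arm_command(steps=[[[0,0.2,-0.1,33.2,10,0,10],[0,0.2,-0.1,33.2,10,2,10],[0,0.2,-0.1,33.2,10,5,10],[0,0.1,-0.1,33,10,5,10],[0,0.1,-0.1,33,10,5,10],[0,0.1,-0.1,33,10,5,10],[0,0.1,-0.1,33,10,5,10],[0,0.1,-0.1,26,8,5,10]]])

```text
t: 24.28
tcp_pos: [0.6629, 0.0176, 0.2206]
tool_rot: [2.179, 2.235, 0.003]
ft_force: [0.2, 0.4, -2.6]
width: 0.0193
```

Call:
arm_command(steps=[[[0,0,0,12,4,2,10],[0,0,0,4,1,0,10],[0,0,0,0,0,0,10],[0,0,0,0,0,0,10],[0,0,0,0,0,0,10],[0,0,0,0,0,0,10],[0,0,0,0,0,0,10],[0,0,0,0,0,0,10]]])

```text
t: 24.95
tcp_pos: [0.6686, 0.0299, 0.2222]
tool_rot: [2.178, 2.228, 0.002]
ft_force: [-0.4, 1.4, -1.9]
width: 0.019
```

Run:
```python
from h import *
dtip()
plan([.6694,.0606,.18],tgt(92.3),4,10)
```

```text
t 24.95 tcp [0.6686 0.0299 0.2222] x [-0.022  1.    -0.018] z [ 0.02  -0.017 -1.   ] F [-0.4  1.4 -1.9] M [ 0.04  0.04 -0.02] w 19.0
tip [0.6703 0.0284 0.1332] origin [0.6693 0.0293 0.1872]
dist 52.2 mm/row 13.0 deg/row 0.45
[[[0.3, 0.3, -0.3, 7.9, 0.2, 10.4, 10], [0.3, 0.3, -0.3, 7.8, 0.3, 10.5, 10], [0.3, 0.3, -0.3, 7.8, 0.3, 10.5, 10], [0.3, 0.3, -0.3, 7.7, 0.4, 10.5, 10]]]
```

Call:
arm_command(steps=[[[0.3,0.3,-0.3,7.9,0.2,10,10],[0.3,0.3,-0.3,7.8,0.3,10,10],[0.3,0.3,-0.3,7.8,0.3,10,10],[0.3,0.3,-0.3,5,0.2,6,10],[0,0,0,0,0,0,10],[0,0,0,0,0,0,10],[0,0,0,0,0,0,10],[0,0,0,0,0,0,10]]])

```text
t: 25.62
tcp_pos: [0.6684, 0.0603, 0.1799]
tool_rot: [-2.165, -2.264, 0.003]
ft_force: [0.1, 0.2, -2.5]
width: 0.0185
```

Run:
```python
from h import *
dtip()
plan([.6694,.0606,.14],tgt(92.3),5,10)
```

```text
t 25.62 tcp [0.6684 0.0603 0.1799] x [-0.045  0.999  0.005] z [-0.008  0.005 -1.   ] F [ 0.1  0.2 -2.5] M [-0.01 -0.1  -0.02] w 18.5
tip [0.6677 0.0607 0.091 ] origin [0.6682 0.0605 0.145 ]
dist 40.0 mm/row 8.0 deg/row 0.12
[[[-0.1, -0.1, 0.1, 0.0, 0.3, 8.0, 10], [-0.1, -0.1, 0.1, 0.0, 0.2, 8.0, 10], [-0.1, -0.1, 0.1, 0.0, 0.2, 8.0, 10], [-0.1, -0.1, 0.1, 0.0, 0.2, 8.0, 10], [-0.1, -0.1, 0.1, 0.0, 0.2, 8.0, 10]]]
```

Aligned within about 1.5 mm. I lower the drift into the free socket.

Call:
arm_command(steps=[[[-0.1,-0.1,0,0,0.3,8,10],[-0.1,-0.1,0,0,0.3,9,10],[-0.1,-0.1,0,0,0.2,9,10],[-0.1,-0.1,0,0,0.2,9,10],[-0.1,0,0,0,0.1,9,10],[0,0,0,0,0,6,10],[0,0,0,0,0,0,10],[0,0,0,0,0,0,10]]])

```text
t: 26.28
tcp_pos: [0.6695, 0.0594, 0.1245]
tool_rot: [2.169, 2.267, -0.001]
ft_force: [-1.0, -0.2, -2.2]
width: 0.0192
```

Run:
```python
from h import *
dtip()
plan([.6694,.0606,.0965],tgt(92.3),5,10)
```

```text
t 26.28 tcp [0.6695 0.0594 0.1245] x [-0.044  0.999 -0.003] z [ 0.003 -0.003 -1.   ] F [-1.  -0.2 -2.2] M [ 0.09 -0.   -0.02] w 19.2
tip [0.6697 0.0591 0.0355] origin [0.6696 0.0593 0.0895]
dist 28.0 mm/row 5.6 deg/row 0.07
[[[0.0, 0.0, 0.0, 0.3, -0.0, 5.6, 10], [0.0, 0.0, 0.0, 0.3, -0.0, 5.6, 10], [0.0, 0.0, 0.0, 0.3, -0.0, 5.6, 10], [0.0, 0.0, 0.0, 0.2, -0.0, 5.6, 10], [0.0, 0.0, 0.0, 0.2, -0.0, 5.6, 10]]]
```

Call:
arm_command(steps=[[[0,0.1,0,0.4,0,5,10],[0,0.1,0,0.4,0,5.3,10],[0,0,0,0.3,0,5.3,10],[0,0,0,0.2,0,5.3,10],[0,0,0,0,0,4,10],[0,0,0,0,0,0,10],[0,0,0,0,0,0,30],[0,0,0,0,0,0,45]]])

```text
t: 26.95
tcp_pos: [0.67, 0.0611, 0.0979]
tool_rot: [2.171, 2.269, 0.005]
ft_force: [0.7, -0.1, -0.0]
width: 0.0409
```

Run:
```python
from h import *
dtip()
cv2.imwrite("pics/s8.png",r.get_image("scene")[:,:,::-1]); crop(cv2.imread("pics/s8.png"),260,100,400,240,5,"pics/s8a.png")
```

```text
t 26.95 tcp [0.67   0.0611 0.0979] x [-0.044  0.999  0.001] z [ 0.004  0.001 -1.   ] F [ 0.7 -0.1 -0. ] M [0.03 0.05 0.01] w 40.9
tip [0.6703 0.0613 0.0089] origin [0.6701 0.0612 0.0629]
```

View pics/s8a.png

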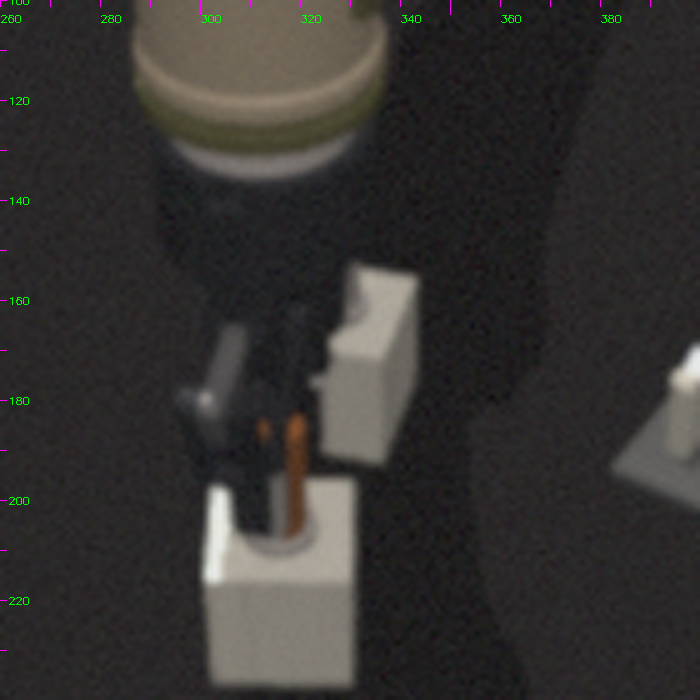

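Call:
arm_command(steps=[[[0,0,0,0,0,-6,50],[0,0,0,0,0,-14,50],[0,0,0,0,0,-16,50],[0,0,0,0,0,-16,50],[0,0,0,0,0,-14,50],[0,0,0,0,-8,-8,50],[0,0,0,-2,-18,-2,50],[0,0,0,-4,-25,0,50]]])

```text
t: 27.67
tcp_pos: [0.6231, 0.0546, 0.1862]
tool_rot: [2.166, 2.264, 0.022]
ft_force: [0.8, 0.1, -0.8]
width: 0.0498
```

Run:
```python
from h import *
st()
plan([.5357,.037,.16],tgt(92.3),5,50)
```

```text
t 27.67 tcp [0.6231 0.0546 0.1862] x [-0.044  0.999  0.004] z [ 0.016  0.004 -1.   ] F [ 0.8  0.1 -0.8] M [ 0.01 -0.    0.06] w 49.8
dist 92.9 mm/row 18.6 deg/row 0.19
[[[0.2, -0.0, 0.0, -2.8, -17.7, 5.0, 50], [0.2, -0.0, 0.0, -2.8, -17.7, 5.0, 50], [0.2, -0.0, 0.0, -2.8, -17.7, 5.1, 50], [0.2, -0.0, 0.0, -2.8, -17.6, 5.1, 50], [0.2, -0.0, 0.0, -2.8, -17.6, 5.2, 50]]]
```

Call:
arm_command(steps=[[[0.2,0,0,-2.8,-17,4.5,50],[0.2,0,0,-2.8,-17,4.5,50],[0.2,0,0,-2.8,-17,4.5,50],[0.2,0,0,-2.8,-14,4,50],[0,0,0,-1.5,-6,2,50],[0,0,0,0,0,0,50],[0,0,0,0,0,0,50],[0,0,0,0,0,0,50]]])

```text
t: 28.33
tcp_pos: [0.5443, 0.037, 0.1738]
tool_rot: [2.169, 2.266, 0.011]
ft_force: [-0.4, -0.3, -0.1]
width: 0.05
```

Run:
```python
from h import *
im,c=snap("w15")
plan([.5357,.037,.16],tgt(92.3),5,50)
```

```text
t 28.33 tcp [0.5443 0.037  0.1738] x [-0.044  0.999  0.001] z [ 0.009  0.002 -1.   ] F [-0.4 -0.3 -0.1] M [-0.07  0.04 -0.01] w 50.0
q [0.11, 0.51, -0.39, 2.07, 0.33, 0.61, -0.47]
dist 16.5 mm/row 3.3 deg/row 0.11
[[[0.1, -0.0, 0.0, 0.0, -1.8, 2.8, 50], [0.1, -0.0, 0.0, 0.0, -1.8, 2.8, 50], [0.1, -0.0, 0.0, 0.0, -1.8, 2.8, 50], [0.1, -0.0, 0.0, 0.0, -1.8, 2.8, 50], [0.1, -0.0, 0.0, 0.0, -1.8, 2.8, 50]]]
```

View pics/w15.png

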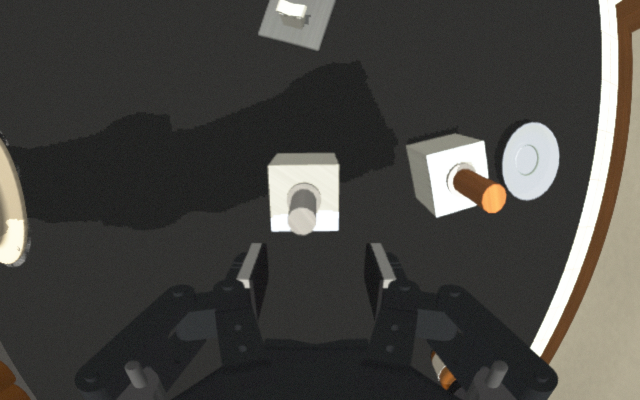

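The pin top is at (302,220), upright in its block; the drift stands upright with its collar on the free socket (461,182).

Run:
```python
from h import *
c=json.load(open("w15.json"));print(p2w("wrist",302.2,220,.11,c).round(4), "handle", p2w("wrist",493.5,198.5,.116,c).round(4),"collar",p2w("wrist",461.5,180,.064,c).round(4))
plan([.5357,.037,.10],tgt(92.3),7,50)
```

```text
[0.5352 0.0388 0.11  ] handle [0.668  0.0609 0.116 ] collar [0.6672 0.061  0.064 ]
dist 74.4 mm/row 10.6 deg/row 0.08
[[[0.1, -0.0, 0.0, 0.0, -1.4, 10.5, 50], [0.1, -0.0, 0.0, 0.0, -1.4, 10.5, 50], [0.1, -0.0, 0.0, 0.0, -1.3, 10.5, 50], [0.1, -0.0, 0.0, 0.0, -1.3, 10.5, 50], [0.1, -0.0, 0.0, 0.0, -1.3, 10.5, 50], [0.1, -0.0, 0.0, 0.0, -1.3, 10.5, 50], [0.1, -0.0, 0.0, 0.0, -1.3, 10.6, 50]]]
```

Call:
arm_command(steps=[[[0.1,0,0,0.3,-3,4,50],[0.1,0,0,0.3,-3,10,50],[0.1,0,0,0.2,-2.5,13,50],[0.1,0,0,0,0,13,50],[0,0,0,0,0,13,50],[0,0,0,0,0,12,50],[0,0,0,0,0,8,50],[0,0,0,0,0,0,50]]])

```text
t: 29.05
tcp_pos: [0.538, 0.0396, 0.0939]
tool_rot: [-2.171, -2.27, -0.008]
ft_force: [-0.3, -0.2, -0.1]
width: 0.0501
```

Run:
```python
from h import *
st()
plan([.5354,.0378,.092],tgt(92.3),3,50)
```

```text
t 29.05 tcp [0.538  0.0396 0.0939] x [-0.044  0.999  0.004] z [ 0.003  0.004 -1.   ] F [-0.3 -0.2 -0.1] M [-0.01  0.04  0.05] w 50.1
dist 3.7 mm/row 1.2 deg/row 0.12
[[[0.1, -0.1, 0.1, -0.6, -0.9, 0.6, 50], [0.1, -0.1, 0.1, -0.6, -0.9, 0.6, 50], [0.1, -0.1, 0.1, -0.6, -0.9, 0.6, 50]]]
```

Call:
arm_command(steps=[[[0.1,-0.1,0,-0.6,-0.9,0.5,50],[0,-0.1,0,-0.6,-0.9,0.5,45],[0,0,0,-0.4,-0.5,0,40],[0,0,0,0,0,0,10],[0,0,0,0,0,0,10],[0,0,0,0,0,0,10],[0,0,0,0,0,0,10],[0,0,0,0,0,0,10]]], force=60)

```text
t: 29.72
tcp_pos: [0.536, 0.038, 0.0939]
tool_rot: [2.17, 2.269, 0.003]
ft_force: [1.0, 0.4, -2.1]
width: 0.0188
```

Run:
```python
from h import *
im,c=snap("w16"); crop(im,250,180,380,330,4,"pics/w16a.png")
```

```text
t 29.72 tcp [0.536  0.038  0.0939] x [-0.044  0.999  0.   ] z [ 0.003  0.    -1.   ] F [ 1.   0.4 -2.1] M [ 0.04 -0.   -0.03] w 18.8
q [0.03, 0.62, -0.3, 2.14, 0.43, 0.43, -0.56]
```

View pics/w16a.png

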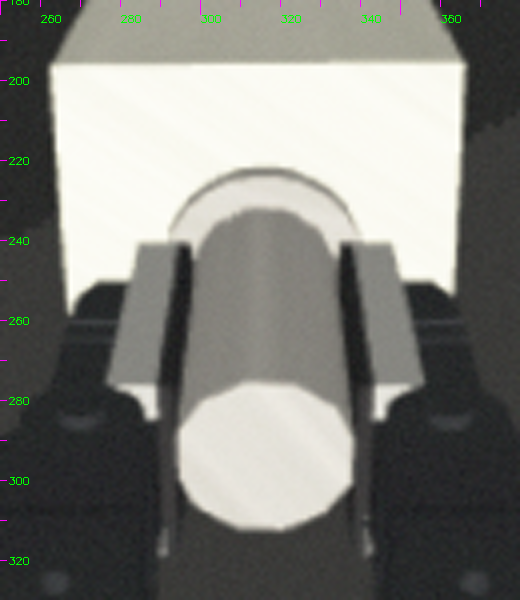

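Run:
```python
from h import *
c=json.load(open("w16.json"));print(p2w("wrist",316,293.5,.11,c).round(4))
```

```text
[0.5355 0.0378 0.11  ]
```

Call:
arm_command(steps=[[[0,0,0,0,0,-10,10],[0,0,0,0,0,-18,10],[0,0,0,0,0,-20,10],[0,0,0,0,0,-20,10],[0,0,0,0,0,-20,10],[0,0,0,-8,1,-20,10],[0,0,0,-20,3,-18,10],[0,0,0,-30,4,-6,10]]])

```text
t: 30.43
tcp_pos: [0.5438, -0.0137, 0.2345]
tool_rot: [-2.155, -2.28, -0.001]
ft_force: [1.1, 0.7, -1.7]
width: 0.0184
```

Run:
```python
from h import *
st()
plan([.5769,-.2799,.225],tgt(92.3),9,10)
```

```text
t 30.43 tcp [ 0.5438 -0.0137  0.2345] x [-0.056  0.998  0.003] z [-0.003  0.003 -1.   ] F [ 1.1  0.7 -1.7] M [-0.03 -0.06 -0.07] w 18.4
dist 268.5 mm/row 29.8 deg/row 0.11
[[[-0.0, -0.0, 0.1, -29.7, 2.0, 1.0, 10], [-0.0, -0.0, 0.1, -29.7, 2.1, 1.0, 10], [-0.0, -0.0, 0.1, -29.7, 2.1, 1.0, 10], [-0.0, -0.0, 0.1, -29.7, 2.2, 1.0, 10], [-0.0, -0.0, 0.1, -29.7, 2.2, 1.0, 10], [-0.0, -0.0, 0.1, -29.7, 2.3, 1.0, 10], [-0.0, -0.0, 0.1, -29.7, 2.3, 1.0, 10], [-0.0, -0.0, 0.1, -29.7, 2.4, 1.0, 10]]]
[[[-0.0, -0.0, 0.1, -29.7, 2.4, 1.0, 10]]]
```

Call:
arm_command(steps=[[[0,0,0.1,-29.7,2,0,10],[0,0,0.1,-29.7,2,0,10],[0,0,0.1,-29.7,2,0,10],[0,0,0.1,-29.7,2,0,10],[0,0,0.1,-29.7,2,0,10],[0,0,0.1,-29.7,2,0,10],[0,0,0.1,-29.7,2,0,10],[0,0,0.1,-22,2,0,10]]])

```text
t: 31.1
tcp_pos: [0.5712, -0.253, 0.2444]
tool_rot: [2.169, 2.27, 0.008]
ft_force: [-0.3, -0.6, -1.8]
width: 0.0184
```

Call:
arm_command(steps=[[[0,0,0,-12,1,0,10],[0,0,0,-5,0,0,10],[0,0,0,0,0,0,10],[0,0,0,0,0,0,10],[0,0,0,0,0,0,10],[0,0,0,0,0,0,10],[0,0,0,0,0,0,10],[0,0,0,0,0,0,10]]])

```text
t: 31.77
tcp_pos: [0.5718, -0.2692, 0.2461]
tool_rot: [2.17, 2.271, 0.009]
ft_force: [0.2, -0.8, -1.8]
width: 0.0186
```

Run:
```python
from h import *
im,c=snap("w17"); crop(im,240,140,400,270,4,"pics/w17a.png")
plan([.5769,-.2799,.21],tgt(92.3),5,10)
```

```text
t 31.77 tcp [ 0.5718 -0.2692  0.2461] x [-0.046  0.999  0.004] z [ 0.004  0.004 -1.   ] F [ 0.2 -0.8 -1.8] M [ 0.02 -0.01  0.02] w 18.6
q [0.64, 0.52, -0.42, 1.81, 0.26, 0.87, 0.14]
dist 38.1 mm/row 7.6 deg/row 0.09
[[[0.0, -0.0, 0.1, -2.2, 0.9, 7.2, 10], [0.0, -0.0, 0.1, -2.2, 0.9, 7.2, 10], [0.0, -0.0, 0.1, -2.2, 0.9, 7.2, 10], [0.0, -0.0, 0.1, -2.2, 0.9, 7.2, 10], [0.0, -0.0, 0.1, -2.2, 0.9, 7.2, 10]]]
```

View pics/w17a.png

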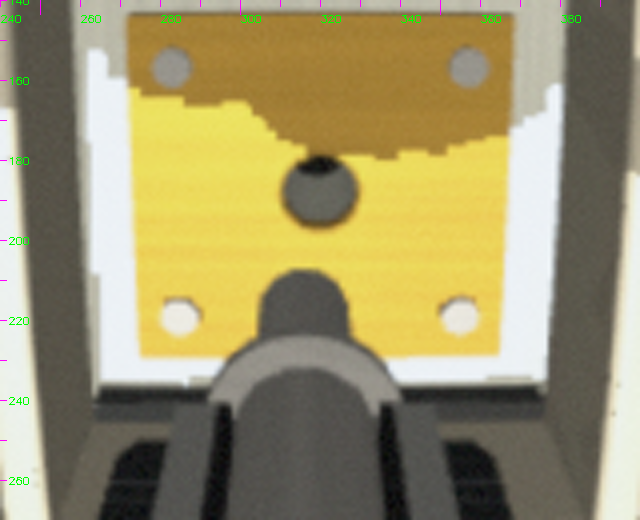

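The holes are now in line: the plate hole at (317,187) is fully dark. I check its position and approach.

Run:
```python
from h import *
c=json.load(open("w17.json"));print(p2w("wrist",317.2,187.7,.058,c).round(4))
```

```text
[ 0.5738 -0.279   0.058 ]
```

Call:
arm_command(steps=[[[0,0,0.1,-2,1,6,10],[0,0,0.1,-2.2,1,8,10],[0,0,0,-2.2,0.9,8,10],[0,0,0,-2.2,0.9,8,10],[0,0,0,-1.5,0.6,5,10],[0,0,0,0,0,0,10],[0,0,0,0,0,0,10],[0,0,0,0,0,0,10]]])

```text
t: 32.48
tcp_pos: [0.5771, -0.2791, 0.2055]
tool_rot: [-2.172, -2.267, -0.008]
ft_force: [-1.0, 0.1, -2.2]
width: 0.0186
```

```bash
cat >> h.py <<'E'
def pin():
    s,R=st(); p=np.array(s["tcp_pos"]); print("foot",(p+.078*R[:,2]).round(4),"origin",(p+.0339*R[:,2]).round(4))
E
python3 - <<'E'
from h import *
pin()
plan([.5769,-.2799,.15],tgt(92.3),5,10)
E
```

```text
t 32.48 tcp [ 0.5771 -0.2791  0.2055] x [-0.043  0.999  0.005] z [ 0.002  0.005 -1.   ] F [-1.   0.1 -2.2] M [-0.01 -0.    0.  ] w 18.6
foot [ 0.5772 -0.2787  0.1275] origin [ 0.5771 -0.2789  0.1716]
dist 55.5 mm/row 11.1 deg/row 0.07
[[[0.0, -0.1, 0.0, -0.2, -0.1, 11.1, 10], [0.0, -0.1, 0.0, -0.2, -0.1, 11.1, 10], [0.0, -0.1, 0.0, -0.2, -0.1, 11.1, 10], [0.0, -0.1, 0.0, -0.2, -0.0, 11.1, 10], [0.0, -0.1, 0.0, -0.2, -0.0, 11.1, 10]]]
```

Run:
```python
from h import *
c=json.load(open("w17.json"));print(p2w("wrist",319.8,187.7,.058,c).round(4))
```

```text
[ 0.5766 -0.2789  0.058 ]
```

Call:
arm_command(steps=[[[0,-0.1,0,-0.2,0,8,10],[0,-0.1,0,-0.2,0,10,10],[0,-0.1,0,-0.2,0,10,10],[0,0,0,-0.2,0,10,10],[0,0,0,0,0,9,10],[0,0,0,0,0,6,10],[0,0,0,0,0,0,10],[0,0,0,0,0,0,10]]])

```text
t: 33.15
tcp_pos: [0.5771, -0.2795, 0.1464]
tool_rot: [2.171, 2.268, 0.001]
ft_force: [0.3, 0.0, -1.3]
width: 0.0187
```

Run:
```python
from h import *
pin()
im,c=snap("w18"); crop(im,260,160,380,270,5,"pics/w18a.png")
```

```text
t 33.15 tcp [ 0.5771 -0.2795  0.1464] x [-0.044  0.999 -0.001] z [ 0.002 -0.001 -1.   ] F [ 0.3  0.  -1.3] M [ 0.   -0.03 -0.01] w 18.7
foot [ 0.5772 -0.2795  0.0684] origin [ 0.5771 -0.2795  0.1125]
t 33.15 tcp [ 0.5771 -0.2795  0.1464] x [-0.044  0.999 -0.001] z [ 0.002 -0.001 -1.   ] F [ 0.3  0.  -1.3] M [ 0.   -0.03 -0.01] w 18.7
q [0.6, 0.64, -0.37, 1.87, 0.34, 0.69, 0.08]
```

View pics/w18a.png

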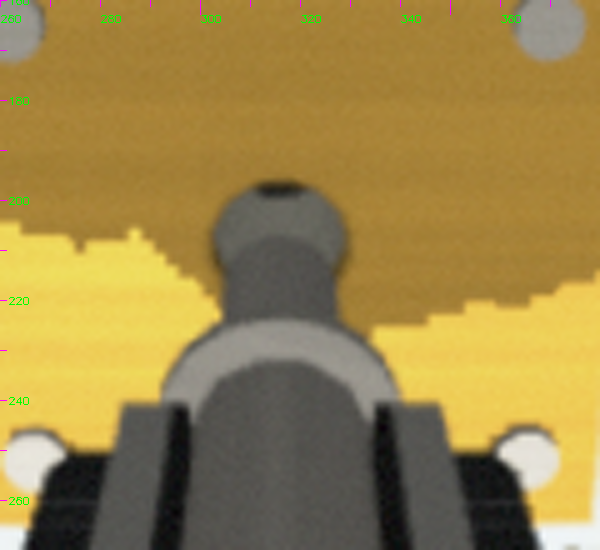

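The pin is centred over the hole. I lower it in steps and watch the force.

Call:
arm_command(steps=[[[0,0,0,-0.1,0,3,10],[0,0,0,0,0,4,10],[0,0,0,0,0,4,10],[0,0,0,0,0,4,10],[0,0,0,0,0,4,10],[0,0,0,0,0,4,10],[0,0,0,0,0,0,10],[0,0,0,0,0,0,10]]])

```text
t: 33.87
tcp_pos: [0.5779, -0.2799, 0.1225]
tool_rot: [2.17, 2.266, 0.003]
ft_force: [0.5, -1.0, -1.9]
width: 0.0181
```

Run:
```python
from h import *
pin()
```

```text
t 33.87 tcp [ 0.5779 -0.2799  0.1225] x [-0.043  0.999 -0.001] z [ 0.004 -0.001 -1.   ] F [ 0.5 -1.  -1.9] M [-0.01  0.03 -0.01] w 18.1
foot [ 0.5782 -0.28    0.0445] origin [ 0.578  -0.2799  0.0886]
```

Call:
arm_command(steps=[[[0.1,0,0,0,-0.4,4,10],[0.1,0,0,0,-0.4,5,10],[0,0,0,0,-0.2,5,10],[0,0,0,0,0,5,10],[0,0,0,0,0,5,10],[0,0,0,0,0,2.5,10],[0,0,0,0,0,0,10],[0,0,0,0,0,0,10]]])

```text
t: 34.53
tcp_pos: [0.5769, -0.2801, 0.0928]
tool_rot: [2.172, 2.268, -0.002]
ft_force: [0.8, -0.8, -2.3]
width: 0.019
```

Run:
```python
from h import *
pin()
```

```text
t 34.53 tcp [ 0.5769 -0.2801  0.0928] x [-0.043  0.999 -0.001] z [ 0.    -0.001 -1.   ] F [ 0.8 -0.8 -2.3] M [ 0.02  0.04 -0.02] w 19.0
foot [ 0.5769 -0.2802  0.0148] origin [ 0.5769 -0.2801  0.0589]
```

The collar is about 1 mm above the plate. I hold briefly, open moderately and check.

Call:
arm_command(steps=[[[0,0,0,0,0,0.5,10],[0,0,0,0,0,0,10],[0,0,0,0,0,0,25],[0,0,0,0,0,0,40],[0,0,0,0,0,0,40],[0,0,0,0,0,-5,40],[0,0,0,0,0,-10,40],[0,0,0,0,0,-14,40]]])

```text
t: 35.2
tcp_pos: [0.5768, -0.2798, 0.1223]
tool_rot: [2.172, 2.269, -0.002]
ft_force: [-0.4, 0.7, -0.3]
width: 0.04
```

Run:
```python
from h import *
st()
```

```text
t 35.2 tcp [ 0.5768 -0.2798  0.1223] x [-0.044  0.999 -0.001] z [-0.001 -0.001 -1.   ] F [-0.4  0.7 -0.3] M [-0.02  0.   -0.02] w 40.0
```

Call:
arm_command(steps=[[[0,0,0,0,0,-14,40],[0,0,0,0,0,-16,40],[0,0,0,0,0,-16,40],[0,0,0,0,0,-16,40],[0,0,0,0,0,-16,40],[0,0,0,0,0,-14,40],[0,0,0,0,0,-6,40],[0,0,0,0,0,0,40]]])

```text
t: 35.87
tcp_pos: [0.5782, -0.2796, 0.2359]
tool_rot: [2.166, 2.264, 0.003]
ft_force: [0.8, 1.3, -0.7]
width: 0.0399
```

Run:
```python
from h import *
im,c=snap("w19"); crop(im,240,140,400,290,4,"pics/w19a.png")
cv2.imwrite("pics/t19.png",r.get_image("top")[:,:,::-1]);cv2.imwrite("pics/s19.png",r.get_image("scene")[:,:,::-1])
```

```text
t 35.87 tcp [ 0.5782 -0.2796  0.2359] x [-0.044  0.999 -0.005] z [ 0.007 -0.004 -1.   ] F [ 0.8  1.3 -0.7] M [ 0.03  0.05 -0.01] w 39.9
q [0.64, 0.54, -0.41, 1.8, 0.28, 0.85, 0.14]
```

View pics/w19a.png

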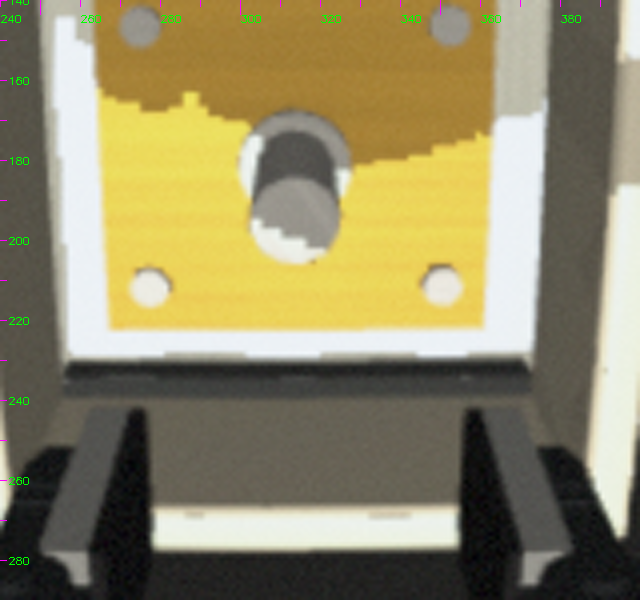

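View pics/s19.png

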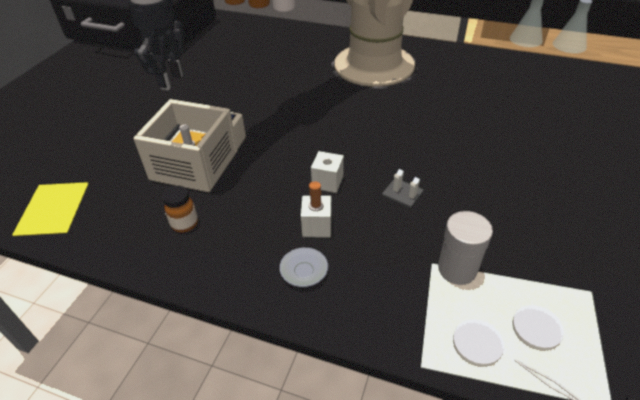

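The pin stands upright on the plate in the tester, the drift stands in the free socket, and the bystanders are where they were. Last numeric check.

Run:
```python
from h import *
c=json.load(open("w19.json"))
print("pin top",p2w("wrist",313.6,194.8,.108,c).round(4),"collar",p2w("wrist",313.6,182.3,.062,c).round(4))
crop(cv2.imread("pics/s19.png"),285,160,355,240,8,"pics/s19a.png")
a=cv2.imread("pics/top0.png").astype(int);b=cv2.imread("pics/t19.png").astype(int)
for n,(u,v) in dict(dish=(314,144),can=(190,178),jar=(438,156)).items(): print(n,abs(a-b)[v-22:v+22,u-22:u+22].mean().round(2))
s,R=st(); print(abs(s["dq"]).max())
for X in ([.669,.0607,.064],[.669,.0607,.116]): print(w2p("scene",X).round(1))
```

```text
pin top [ 0.5766 -0.2804  0.108 ] collar [ 0.5767 -0.2816  0.062 ]
dish 1.97
can 1.25
jar 2.54
t 36.02 tcp [ 0.5773 -0.2794  0.2334] x [-0.044  0.999 -0.003] z [ 0.004 -0.003 -1.   ] F [ 0.1  0.2 -0.1] M [-0.01  0.06  0.01] w 40.1
0.015674177932112975
[315.1 204.4]
[314.2 184.9]
```

View pics/s19a.png

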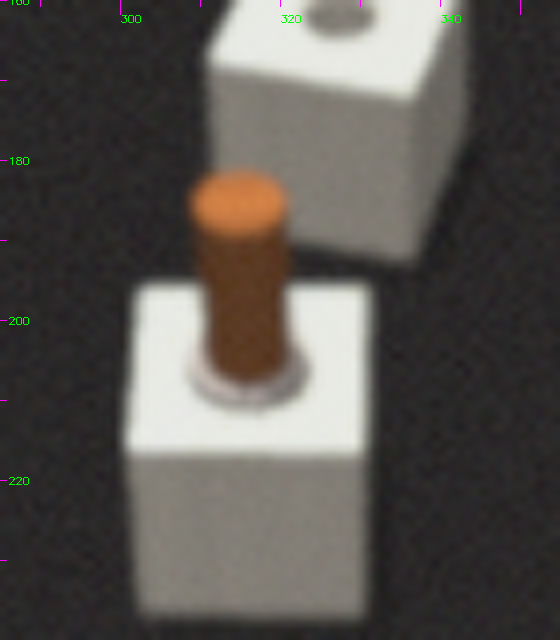

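The drift's top and collar appear at the projected seated positions. The pin's top and collar both measure within 2 mm of the block hole's axis, and the bystanders are unchanged. Handing in.

```bash
python3 -c "
from cell import r
print(r.hand_in())"
```

```text
the job is handed in; nothing more can be done
None
```

The job is done and handed in at about 36 s of the 72 s allowed. No verdict was reported.

- **Drift:** I took it from its rest with the gripper tilted, stood it in the free socket and retook it from above. I then drove it home through plate and block; the plate started about 11 mm off. The collar ended about 0.2 mm above the plate by the arm's reading and was held there over 0.3 s. After that I took the drift out and stood it back in the free socket.
- **Pin:** I lowered it through both holes, released it with the collar under 1 mm above the plate, and drew the gripper straight up and clear.

**Last checks:**
- The pin's top and collar both measured within 2 mm of the block hole's axis.
- The drift's collar and handle top matched the projected positions for a seated drift in the scene picture, to about 1–2 pixels.
- The dish, canister and jar looked unchanged in the top picture.
- The gripper was clear of everything, with near-zero force.

No check failed or disagreed. The 3 N limit on the fingers touching the tester can't be read directly. I saw no sign of such contact; the wrist force stayed within about 5 N at every reading while the drift or pin was in the tester.

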